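# Close the paint pressure pot evenly

### The arm

A 6-joint arm with a two-finger parallel gripper is mounted at the origin on the work surface. World frame = base frame: x ahead of the robot, y to its left, z up, the work surface at z = 0. Lengths are in m, angles in degrees, forces in N, time in s.
With the tool pointing down it reaches from about 0.4 to 0.825 m from the base axis. Payload 7 kg.
Tool frame: the origin (TCP) lies midway between the tips of the shut fingers; the grasp point (between the pads) lies 19 mm behind it; z points along the fingers, y is the line along which they close (so a half turn about z gives the same grasp; the last joint's range is limited). The gripper opens to 88 mm and grips with 3 to 60 N. Pads are 19 mm wide; open, the fingers measure 130 mm over their backs; the gripper's body (78 mm by 193 mm) begins 47 mm behind the grasp point.
Start: joints at [90.82, 20.546, 0.682, 0, -70.136, -16.507], TCP at [0.183, 0.65, 0.227] pointing down, gripper open.
Joint ranges: [-176.03, 176.03], [-82.01, 121.73], [-58.28, 71.71], [-173.87, 95.51], [-174.79, -0.11], [-173.66, 173.66]. Speed limits (degrees/s): [136.94, 136.94, 172.46, 180, 180, 180].

### API

Orientations are given as [roll, pitch, yaw] about the fixed x, y, z axes, in that order (R = Rz(yaw) Ry(pitch) Rx(roll)).
In Python, from plant import telemetry, viewer, workorder gives the robot as it stands. The module is installed in compiled form; this text tells all that it offers.
- The arm moves only by the tool carry_out, never from a script. Its argument "rows" is a list of rows, each a list of 6 numbers: the shift along the tool's x, y, z in m, then the turn, a rotation vector about the tool's x, y, z in rad. In form: [[tx, ty, tz, ax, ay, az], ...]. A call has 1 to 8 rows; each row is the pose to reach, as a shift and turn from the pose commanded when the call began, along the tool's axes at that moment; what a row does not reach only later rows make up. A row lasts 1/8 s, in which the tool goes at most 62.5 mm and 10.7 degrees, less where a joint would pass 70% of its speed; a pose out of reach is approached as far as the arm can. A call with a gripper value outside its range is refused whole. "grip" is the gripper's target within -1 to 1 (fully open at 1, half-way at 0, shut at -1), set as the call begins (left out, the last holds). The fingers move at their own pace and stop on an object; the grip force is fixed at half the most. Time passes only in rows, so rows that repeat a pose let the fingers close. It gives the time, the measured TCP pose, the force, the opening and the grip force at its end, in the units of the state.
- telemetry.get_obs(): the state, without advancing time (a new reading comes with each control period).
- viewer.snapshot(name): name is "scene" or "side" or "wrist"; returns the picture (400x640x3 uint8, red, green, blue); there is no depth.
- viewer.camera_info(name): a dict with "intrinsics" (3x3 intrinsics, pixels), "extrinsics" (4x4, takes a point from camera to world coordinates); the wrist camera has in their place "tool_from_camera" (4x4, takes a point from camera to tool coordinates, whose origin is the TCP and whose axes are the flange's). Camera axes: x right, y down, z forward; pixel columns grow to the right and rows downward; lengths in m; the calibration is good to about 2 mm. A picture is of the moment at which its call begins: read the wrist's pose just before it. camera_info takes no time and is no camera call.
- workorder.close_job(): hands the job in; it is judged then, once.
The state is a dict: "clock": time; "joint_pos": joint angles; "qvel": joint speeds; "tau": joint torques, N m; "tool_pos": TCP position; "orientation": TCP orientation; "force": force on the tool from outside, world axes, zero at the start; "moment": the same for the moment, N m; "opening": finger opening in m; "gripper_force": force on a finger pad.
Only numpy, scipy, OpenCV 4.12 (cv2) and the standard library are available. Lean on these libraries where they do the work, as an engineer would, in place of code of your own. Each camera call takes 0.05 s, during which the arm holds its last target. There are 200 camera calls.

### The job

Close the lid of the paint pressure pot with its four thumbscrews: tighten them clockwise crosswise, going from each to the one opposite before its neighbours, first all four snug at about 0.15 N m, then in the same way all four tight at about 0.35 N m. Never tighten one beyond 0.55 N m, do not knock or lean on the pot or lid, leave the phone cases and the jar where they are, and let go of everything at the end.

Things in the scene. Friction and masses are not known exactly. Their poses are not given: they have to be found in the camera images.
- screw1: thumbscrew of the lid: upright flat red paddle, 50 long x 8 thick x 32 tall, on a 20 mm hub and steel stem. Origin: on its axis, in the middle of the paddle (paddle 16 above and below). x along the paddle's length, y across its flat faces, z up. Turns about z; clockwise seen from above tightens, 5 mm of feed per turn; it stays as left. The yoke below has its top 40 under the origin
- screw2: thumbscrew like screw1, same shape, origin and axes, a quarter turn anticlockwise from it. At the start each screw's foot hangs 0.05 to 0.45 mm above the lid, differently for each: 0.05 to 0.55 rad of easy turning at about 0.03 N m, then the moment rises about 0.5 N m per rad. Grip the flat faces from above, fingertips no lower than 18 under the origin
- screw3: thumbscrew like screw1, same shape, origin and axes, straight across from screw1. At 0.15 N m a screw presses on the lid with about 20 N, at 0.35 N m with about 55 N. The moment is dry friction: feel it while creeping clockwise in small steps, as a hand that swings back reads less or reversed. Tightening one also loads the one across from it a little
- screw4: thumbscrew like screw1, same shape, origin and axes, straight across from screw2
- lid: cast aluminium lid, 194 across, 9 thick at the rim, with a pressure gauge, outlet and relief valve up to 50 tall within 40 of its centre, their tops 15 or more below the paddles' middles. Origin: centre of its underside, z up. It lies on a rubber gasket
- pot: blue paint pressure pot fixed on the table, 200 across and 164 tall to the flange, with four dark C-shaped clamp yokes reaching 116 from its axis and 212 high. Origin: centre of its underside. The thumbscrews stand on a circle of radius 84 about its axis, 90 degrees apart, numbered anticlockwise from above; screw1 is on its +x side, screw2 on +y
- case_black: black phone case with a gold dragon, 76 x 152 x 11, lying loose near the pot. Origin: centre of its underside
- case_flower: pale phone case with pink flowers, 76 x 152 x 11, lying loose near the pot. Origin: centre of its underside
- jar: red paint jar with a white cap, 60 across, 70 tall, standing loose near the pot. Origin: centre of its underside, z up
Things that resemble listed ones, but are neither listed nor needed, are in the scene too. Of the things that look like the pot, the larger one is meant.

How it is judged (in metres and radians):
On the way:
1. first round: all four thumbscrews bear snugly on the lid (5 to 43 N each, about 0.06 to 0.29 N m) (contact force between screw1 and lid between 5 and 43 N and contact force between screw2 and lid between 5 and 43 N and contact force between screw3 and lid between 5 and 43 N and contact force between screw4 and lid between 5 and 43 N), for 0.2 s.
At the end, for the whole second after the job is handed in: All four thumbscrews are left tight and still, each pressing on the lid with 43 to 67 N (about 0.29 to 0.43 N m of turning moment); the phone cases and the jar lie within 15 mm of where they were, the jar upright (contact force between screw1 and lid between 43 and 67 N and contact force between screw2 and lid between 43 and 67 N and contact force between screw3 and lid between 43 and 67 N and contact force between screw4 and lid between 43 and 67 N and distance of each of case_black, case_flower, jar from where it was at the start of the episode below 0.015 m and angle between jar's own z axis and vertical below 0.2 rad and angular speed of each of screw1, screw2, screw3, screw4 below 0.05 rad/s); the robot touches nothing.
It fails at once if a thumbscrew is tightened beyond 0.55 N m (more than 95 N on the lid) (contact force between any of screw1, screw2, screw3, screw4 and lid above 95 N).
It fails at once if a thumbscrew is tightened fully (over 50 N) while another is still loose (under 1.5 N) (contact force between any of screw1, screw2, screw3, screw4 and lid above 50 N and contact force between any of screw1, screw2, screw3, screw4 and lid below 1.5 N).
It fails at once if not crosswise: two neighbours are snug (over 12 N) while the other two are loose (under 3 N), or tight (over 45 N) while the other two are only snug (under 32 N) (((contact force between each of screw1, screw2 and lid above 12 N and contact force between each of screw3, screw4 and lid below 3 N) or (contact force between each of screw2, screw3 and lid above 12 N and contact force between each of screw4, screw1 and lid below 3 N) or (contact force between each of screw3, screw4 and lid above 12 N and contact force between each of screw1, screw2 and lid below 3 N) or (contact force between each of screw4, screw1 and lid above 12 N and contact force between each of screw2, screw3 and lid below 3 N)) or ((contact force between each of screw1, screw2 and lid above 45 N and contact force between each of screw3, screw4 and lid below 32 N) or (contact force between each of screw2, screw3 and lid above 45 N and contact force between each of screw4, screw1 and lid below 32 N) or (contact force between each of screw3, screw4 and lid above 45 N and contact force between each of screw1, screw2 and lid below 32 N) or (contact force between each of screw4, screw1 and lid above 45 N and contact force between each of screw2, screw3 and lid below 32 N))).
It fails at once if the robot knocks or leans on the pot or its lid with more than 20 N (contact force between any of the arm, the fingers and pot above 20 N).
It fails at once if a phone case or the jar is pushed more than 15 mm or the jar is tipped (not (distance of each of case_black, case_flower, jar from where it was at the start of the episode below 0.015 m and angle between jar's own z axis and vertical below 0.2 rad)).
It also fails if it takes over 72 s, if anything falls off the work surface, if the arm or the gripper's body presses on something with over 40 N, if the wrist force passes 120 N, or if a joint passes its speed limit or range.

## Working session

There is one attempt and no reset: what is moved stays moved. The work goes in short steps, Python scripts to look and compute and a tool call to move; the robot and the scene stay as the last step left them, time stands still between calls to the robot, and variables do not carry over. Pictures are saved under pics/ and viewed, at most 10 in all, crops included, and the job is handed in when it is done.

Besides the shell and the picture viewer there is one more tool, called as name(argument=value, ...), one argument or row to a line, values as JSON. carry_out: Moves the arm, as the interface text tells. Its arguments: {"type":"object","properties":{"rows":{"type":"array"},"grip":{"type":"number"}},"required":["rows"]}

```bash
mkdir -p pics; python3 - <<'E'
from plant import telemetry, viewer
import cv2,numpy as np
o=telemetry.get_obs(); print(o)
for n in("scene","side","wrist"):
    cv2.imwrite(f"pics/{n}0.png",viewer.snapshot(n)[:,:,::-1]); 
    c=viewer.camera_info(n); print(n,{k:np.round(v,4).tolist() for k,v in c.items()})
E
```

```text
{'clock': 0.0, 'joint_pos': array([ 9.08178916e+01,  2.05900671e+01,  6.36047353e-01, -1.90787770e-02,
       -7.01360830e+01, -1.65079953e+01]), 'qvel': array([ 0.01172152, -0.01477436, -0.10572086, -0.05665836, -0.04863856,
       -0.06960043]), 'tau': array([-6.90718957e-05, -5.82713342e+01,  2.93061268e+01,  6.99731871e+00,
        6.87642954e-03, -1.63073105e-04]), 'tool_pos': array([0.18243048, 0.64939287, 0.22565867]), 'orientation': array([ 1.79908514e+02, -8.40871257e-03, -1.56965939e+01]), 'force': array([-0.47450063, -0.39654463,  0.41069608]), 'moment': array([ 0.0323939 , -0.00491731,  0.01344885]), 'gripper_force': 0.0, 'opening': 0.08765361844121736}
scene {'intrinsics': [[364.6861, 0.0, 318.6462], [0.0, 364.6861, 199.8197], [0.0, 0.0, 1.0]], 'extrinsics': [[0.7339, 0.3817, -0.5619, 1.1728], [0.6792, -0.3963, 0.6178, -0.6508], [0.0132, -0.835, -0.5501, 0.7678], [0.0, 0.0, 0.0, 1.0]]}
side {'intrinsics': [[456.5939, 0.0, 315.5919], [0.0, 456.5939, 210.7649], [0.0, 0.0, 1.0]], 'extrinsics': [[0.6721, 0.4778, -0.5657, 1.3148], [0.7404, -0.4448, 0.5039, -0.6571], [-0.0108, -0.7575, -0.6527, 1.0521], [0.0, 0.0, 0.0, 1.0]]}
wrist {'intrinsics': [[283.495, 0.0, 320.2403], [0.0, 283.495, 200.9961], [0.0, 0.0, 1.0]], 'tool_from_camera': [[0.0018, -0.9522, -0.3056, 0.0832], [1.0, 0.0015, 0.001, -0.0002], [-0.0005, -0.3056, 0.9522, -0.1577], [0.0, 0.0, 0.0, 1.0]]}
```

View pics/scene0.png

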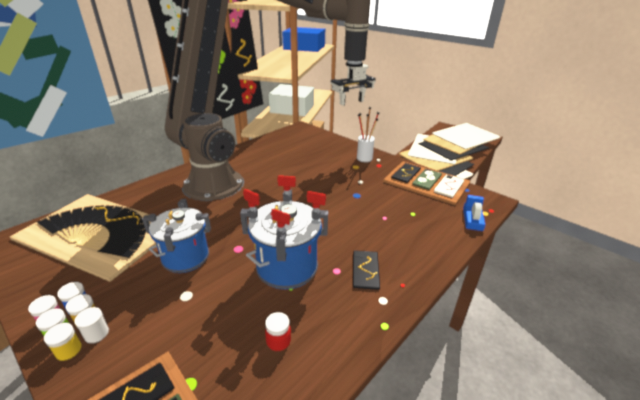

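View pics/wrist0.png

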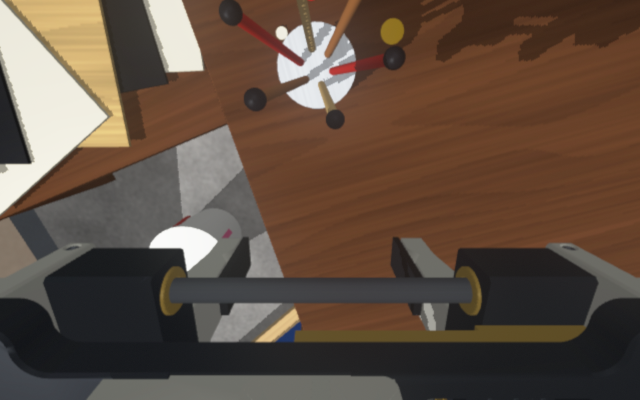

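The scene shows two pot-like things: the larger one with four red paddles, lid at about (286,222), and a smaller one at (180,230). The larger one fits the description. A black case lies at (367,268) and the red jar at (278,330). I'll confirm the pot in an enlarged crop.

```bash
python3 - <<'E'
import cv2,numpy as np
a=cv2.imread("pics/scene0.png")[165:295,225:345]; b=cv2.imread("pics/side0.png")
a=cv2.resize(a,None,fx=4.6,fy=4.6,interpolation=cv2.INTER_CUBIC); cv2.imwrite("pics/sc.png",a)
E
```

```text
(no output)
```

View pics/sc.png

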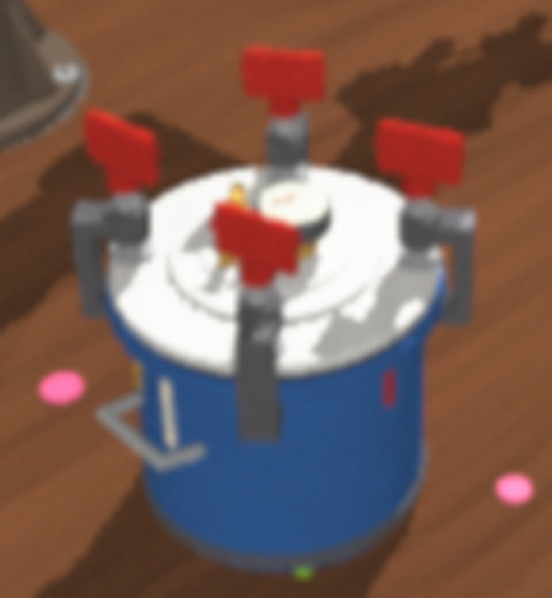

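View pics/side0.png

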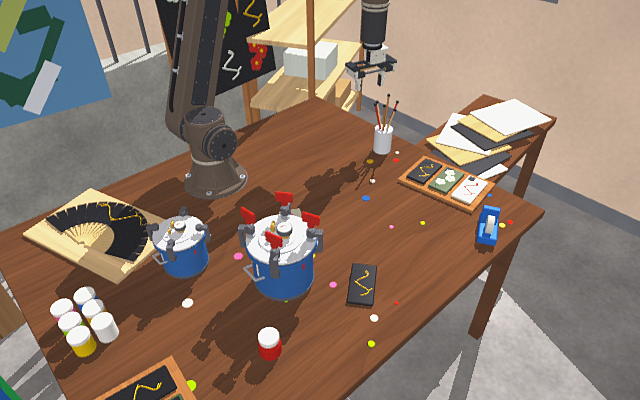

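The crop confirms the pot, with paddles at the back (287,181), right (316,198), front (281,218) and left (251,197). I'll triangulate them from both cameras.

```bash
cat > h.py <<'E'
import numpy as np,cv2
from plant import telemetry,viewer
def red(img):
    i=img.astype(int); return ((i[...,0]>100)&(i[...,1]<60)&(i[...,2]<70)).astype(np.uint8)
def ray(K,T,uv,z):
    d=T[:3,:3]@np.linalg.solve(K,[uv[0],uv[1],1]); return T[:3,3]+d*(z-T[2,3])/d[2]
E
python3 - <<'E'
from h import *
for n,(y0,y1,x0,x1) in (("scene",(165,235,235,335)),("side",(185,255,235,330))):
    c=viewer.camera_info(n); img=cv2.imread(f"pics/{n}0.png")[:,:,::-1]
    m=red(img)*0; m[y0:y1,x0:x1]=red(img)[y0:y1,x0:x1]
    k,l,s,ce=cv2.connectedComponentsWithStats(m)
    P=[]
    for i in range(1,k):
        if s[i,4]>30:
            p=ray(c["intrinsics"],c["extrinsics"],ce[i],.251); P.append(p)
            print(n,ce[i].round(1),s[i],p.round(4))
    P=np.array(P); print(P.mean(0), np.linalg.norm(P-P.mean(0),axis=1))
E
```

```text
scene [286.3 181.8] [278 176  18  14 194] [ 0.5183 -0.0659  0.251 ]
scene [251.4 197.7] [243 190  17  17 220] [ 0.5125 -0.1836  0.251 ]
scene [315.6 197.9] [306 190  21  18 270] [ 0.633  -0.0692  0.251 ]
scene [280.5 217.8] [272 210  18  17 184] [ 0.632  -0.1909  0.251 ]
[ 0.57398459 -0.12741508  0.251     ] [0.08298883 0.08329097 0.08288547 0.08604687]
side [283.4 197.6] [275 192  18  14 194] [ 0.5178 -0.0665  0.251 ]
side [247.5 215.4] [240 206  16  18 178] [ 0.5108 -0.1841  0.251 ]
side [310.3 218.7] [302 211  18  17 199] [ 0.6346 -0.0702  0.251 ]
side [273.4 239.8] [265 232  18  17 178] [ 0.6311 -0.191   0.251 ]
[ 0.57360446 -0.1279565   0.251     ] [0.08302064 0.08421338 0.08400815 0.08534918]
```

carry_out(
  rows=[
    [0.0,0,-0.06,0,0,0],
    [0.03,0.02,-0.11,0,0,0],
    [0.07,0.06,-0.14,0,0,0],
    [0.11,0.1,-0.16,0,0,0],
    [0.15,0.145,-0.17,0,0,0],
    [0.19,0.19,-0.18,0,0,0],
    [0.23,0.235,-0.19,0,0,0],
    [0.27,0.28,-0.2,0,0,0],
  ],
  grip=0,
)

```text
clock: 1.15
tool_pos: [0.367, 0.3053, 0.4269]
orientation: [-180.0, 0.0, -15.7]
force: [1.9, 0.1, -0.1]
opening: 0.0438
gripper_force: 0.0
```

carry_out(
  rows=[
    [0.035,0.045,0,0,0,0],
    [0.07,0.095,0,0,0,0],
    [0.1,0.145,0,0,0,0],
    [0.13,0.2,-0.01,0,0,0],
    [0.16,0.25,-0.02,0,0,0],
    [0.19,0.3,-0.024,0,0,0],
    [0.238,0.36,-0.024,0,0,0],
    [0.238,0.36,-0.024,0,0,0],
  ],
)

```text
clock: 2.15
tool_pos: [0.4989, -0.1067, 0.4496]
orientation: [179.9, 0.1, -15.9]
force: [-0.9, 0.4, 0.2]
opening: 0.0435
gripper_force: 0.0
```

```bash
python3 - <<'E'
from h import *
o=telemetry.get_obs(); img=viewer.snapshot("wrist"); print(o["clock"],o["tool_pos"],o["orientation"],o["joint_pos"],o["qvel"].round(1),o["opening"])
np.save("o1.npy",np.r_[o["tool_pos"],o["orientation"]]); cv2.imwrite("pics/w1.png",img[:,:,::-1])
E
```

```text
2.15 [ 0.49893807 -0.10668821  0.44955329] [ 1.79947899e+02  1.04046455e-01 -1.59226744e+01] [ 1.00123407e+01  1.02503353e+00  4.39913732e+00  1.35162203e-03
 -9.34904582e+01  6.40651132e+01] [-10.6   5.3   5.9  -0.6  -0.3  10.9] 0.04347689199560381
```

View pics/w1.png

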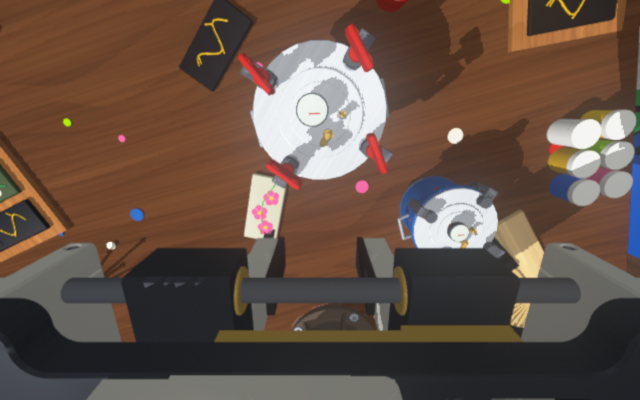

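The wrist view shows the four red paddles at (359,47), (375,153), (283,175) and (255,73). The flower case is at (265,205), the black case at (215,42) and the gauge at (312,110). Next I fit box silhouettes to get position and yaw for each paddle.

```bash
cat >> h.py <<'E'
from scipy.spatial.transform import Rotation as R
from scipy.optimize import minimize
def wristT(p,rpy):
    T=np.eye(4);T[:3,:3]=R.from_euler("xyz",rpy,degrees=True).as_matrix();T[:3,3]=p
    return T@viewer.camera_info("wrist")["tool_from_camera"]
def fit(img,K,T,guess,zc=.252):
    m=cv2.GaussianBlur(red(img)*255.,(0,0),.8); S=8; best=None
    Ti=np.linalg.inv(T)
    def proj(P): q=(Ti[:3,:3]@P.T).T+Ti[:3,3]; q=q@K.T; return q[:,:2]/q[:,2:]
    c=np.array([[a,b,d] for a in(-.025,.025) for b in(-.004,.004) for d in(-.016,.016)])
    u,v=proj(np.array([[guess[0],guess[1],zc]]))[0].astype(int); r=36
    x0,y0=max(u-r,0),max(v-r,0); t=m[y0:v+r,x0:u+r]/255
    def cost(x):
        P=c@R.from_euler("z",x[2]).as_matrix().T+[x[0],x[1],zc]
        h=cv2.convexHull(((proj(P)-[x0,y0]+.5)*S-.5).astype(np.float32))
        a=np.zeros((t.shape[0]*S,t.shape[1]*S),np.uint8); cv2.fillConvexPoly(a,np.round(h).astype(int),255)
        a=cv2.resize(a,t.shape[::-1],interpolation=cv2.INTER_AREA)/255.
        a=cv2.GaussianBlur(a,(0,0),.8); w=cv2.GaussianBlur(t,(0,0),1e-9 or 1) if 0 else t
        return ((a-w)**2).sum()
    for y in np.arange(0,np.pi,np.pi/6):
        s=np.array([[*guess[:2],y]]*4)+[[0,0,0],[.008,0,0],[0,.008,0],[0,0,.3]]
        q=minimize(cost,s[0],method="Nelder-Mead",options=dict(initial_simplex=s,xatol=1e-4,fatol=1e-3))
        if best is None or q.fun<best.fun: best=q
    return best.x,best.fun,t.sum()
E
python3 - <<'E'
from h import *
o=np.load("o1.npy"); T=wristT(o[:3],o[3:]); K=viewer.camera_info("wrist")["intrinsics"]
img=cv2.imread("pics/w1.png")[:,:,::-1]
X=[]
for n,g in dict(A=(.518,-.066),B=(.634,-.07),C=(.632,-.191),D=(.511,-.184)).items():
    x,f,s=fit(img,K,T,g); X.append(x); print(n,x[:2].round(4),np.degrees(x[2])%180,round(f,1),round(s,1))
X=np.array(X);c=X[:,:2].mean(0);d=X[:,:2]-c;print(c,np.hypot(*d.T),np.degrees(np.arctan2(d[:,1],d[:,0])))
E
```

```text
A [ 0.5571 -0.1371] 164.16337638953416 0.0 0.0
B [ 0.6377 -0.0746] 39.17549270201786 156.7 223.0
C [ 0.5695 -0.1114] 166.2610367920437 145.7 184.0
D [ 0.5362 -0.1233] 165.03660825807285 4.1 10.0
[ 0.57512266 -0.11159007] [0.03123683 0.07270613 0.00564455 0.04064846] [-125.21265117   30.58607096  178.02012312 -163.31703379]
```

```bash
python3 - <<'E'
from h import *
o=np.load("o1.npy"); K=viewer.camera_info("wrist")["intrinsics"]; img=cv2.imread("pics/w1.png")[:,:,::-1]
Q=viewer.camera_info("wrist")["tool_from_camera"]; print(o)
T=wristT(o[:3],o[3:]); print(T.round(3))
for n,g in dict(A=(.518,-.066),B=(.634,-.07),C=(.632,-.191),D=(.511,-.184)).items():
    p=np.linalg.inv(T)@[*g,.252,1]; q=K@p[:3]; print(n,q[:2]/q[2])
for p in((255,73),(283,175),(375,153),(359,47)): print(p,img[p[1],p[0]],ray(K,T,p,.252))
k,l,s,ce=cv2.connectedComponentsWithStats(red(img)); print(s[s[:,4]>15],ce[s[:,4]>15])
E
```

```text
[ 4.98938066e-01 -1.06688213e-01  4.49553291e-01  1.79947899e+02
  1.04046455e-01 -1.59226744e+01]
[[-0.273 -0.915 -0.296  0.579]
 [-0.962  0.26   0.082 -0.129]
 [ 0.001  0.307 -0.952  0.607]
 [ 0.     0.     0.     1.   ]]
A [285.22923738 172.31429026]
B [257.40353758  76.19423838]
C [360.07012515  46.03743936]
D [377.01738611 152.24849773]
(255, 73) [207  61  58] [ 0.6379365  -0.06848619  0.252     ]
(283, 175) [192  67  64] [ 0.5154528  -0.06217949  0.252     ]
(375, 153) [214  68  66] [ 0.51077297 -0.18137714  0.252     ]
(359, 47) [227  65  61] [ 0.63138873 -0.18962406  0.252     ]
[[     0      0    640    400 255519]
 [   396      0     11      3     23]
 [   344     23     21     25    181]
 [   239     53     26     25    223]
 [   549    145      7      7     33]] [[319.49459336 199.76935962]
 [400.86956522   0.86956522]
 [351.98342541  32.22099448]
 [250.30941704  64.47982063]
 [551.75757576 147.90909091]]
```

Calibration is fine, but the red threshold was too strict. I'll loosen it.

```bash
sed -i 's/return ((i.*/return ((i[...,0]>90)\&(i[...,1]<.5*i[...,0])\&(i[...,2]<.5*i[...,0])\&(abs(i[...,1]-i[...,2])<20)).astype(np.uint8)/' h.py
python3 - <<'E'
from h import *
o=np.load("o1.npy"); T=wristT(o[:3],o[3:]); K=viewer.camera_info("wrist")["intrinsics"]
img=cv2.imread("pics/w1.png")[:,:,::-1]
X=[]
for n,g in dict(A=(.518,-.066),B=(.634,-.07),C=(.632,-.191),D=(.511,-.184)).items():
    x,f,s=fit(img,K,T,g); X.append(x); print(n,x[:2].round(4),np.degrees(x[2])%180,round(f,1),round(s,1))
X=np.array(X);c=X[:,:2].mean(0);d=X[:,:2]-c;print(c,np.hypot(*d.T),np.degrees(np.arctan2(d[:,1],d[:,0])))
E
```

```text
A [ 0.5162 -0.0627] 36.68299428134377 154.6 322.0
B [ 0.6365 -0.0697] 23.470237145525516 82.1 472.0
C [ 0.6297 -0.1886] 15.930905859360792 81.9 693.3
D [ 0.5092 -0.1826] 8.83842112469773 53.5 410.0
[ 0.57290546 -0.12591944] [0.08490188 0.08484915 0.08457846 0.08527101] [ 131.88593646   41.48351936  -47.82715661 -138.29645792]
```

```bash
sed -i 's/return ((i.*/return ((i[...,0]>80)\&(i[...,1]<.42*i[...,0])\&(i[...,2]<.42*i[...,0])\&(abs(i[...,1]-i[...,2])<12)).astype(np.uint8)/' h.py
python3 - <<'E'
from h import *
o=np.load("o1.npy"); T=wristT(o[:3],o[3:]); K=viewer.camera_info("wrist")["intrinsics"]
img=cv2.imread("pics/w1.png")[:,:,::-1]
X=[]
for n,g in dict(A=(.518,-.066),B=(.634,-.07),C=(.632,-.191),D=(.511,-.184)).items():
    x,f,s=fit(img,K,T,g); X.append(x); print(n,x[:2].round(4),np.degrees(x[2])%180,round(f,1),round(s,1))
X=np.array(X);c=X[:,:2].mean(0);d=X[:,:2]-c;print(c,np.hypot(*d.T),np.degrees(np.arctan2(d[:,1],d[:,0])))
a=img[15:200,225:405]; m=red(img)[15:200,225:405]
v=np.hstack([a[:,:,::-1],np.repeat(m[...,None]*255,3,2)]); cv2.imwrite("pics/m.png",cv2.resize(v,None,fx=2.2,fy=2.2))
E
```

```text
A [ 0.5147 -0.0626] 32.026203163995845 198.7 218.0
B [ 0.6356 -0.0694] 23.110942268945646 98.4 360.0
C [ 0.6294 -0.1884] 15.20448097046961 95.7 648.6
D [ 0.5089 -0.1824] 9.683260209481602 66.5 356.0
[ 0.57213325 -0.12571003] [0.08533624 0.08481896 0.08491698 0.08494035] [ 132.31888127   41.59667949  -47.59634558 -138.11940287]
```

View pics/m.png

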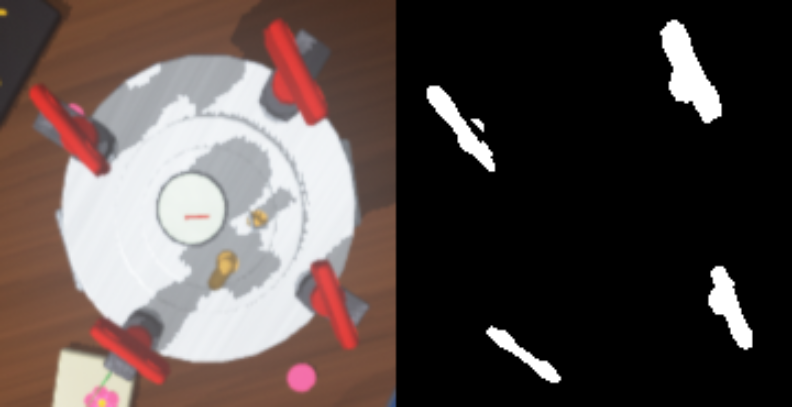

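The paddles are clear in the crop. Blending the three views, the pot centre is (0.5733, −0.127) and the screws stand at 42.2° + 90k. Paddle yaws are A 36, B 24, C 13 and D 8. The order will be A, C, B, D.

```bash
cat > g.py <<'E'
# usage: g.py cmdx cmdy cmdz cmdyaw  x y z yaw -> row from commanded pose to target
import sys,numpy as np
a=np.array(list(map(float,sys.argv[1:])));c,t=a[:4],a[4:]
from scipy.spatial.transform import Rotation as R
M=R.from_euler("xyz",[180,0,c[3]],degrees=True).as_matrix()
print((M.T@(t-c)[:3]).round(4),"az",round(-np.radians(t[3]-c[3]),3))
E
python3 - <<'E'
import numpy as np
from scipy.spatial.transform import Rotation as R
M=R.from_euler("xyz",[180,0,-15.7],degrees=True).as_matrix()
print(M@[.508,.64,-.224]+[.183,.65,.227])
from plant import telemetry;o=telemetry.get_obs();print(o["tool_pos"],o["orientation"],o["moment"],o["force"])
E
python3 g.py .4989 -.1036 .451 -15.7 .5169 -.0648 .300 36
```

```text
[ 0.49886312 -0.10358774  0.451     ]
[ 0.49917057 -0.10642378  0.44945824] [ 1.79929834e+02  1.12021231e-01 -1.58861148e+01] [-0.04073089 -0.0177024   0.0481274 ] [ 1.19711035  0.24836725 -0.41421192]
[ 0.0068 -0.0422  0.151 ] az -0.902
```

carry_out(
  rows=[
    [0.0,-0.007,0.03,0,0,-0.17],
    [0.0,-0.015,0.06,0,0,-0.34],
    [0.003,-0.022,0.09,0,0,-0.51],
    [0.005,-0.03,0.12,0,0,-0.68],
    [0.0068,-0.038,0.145,0,0,-0.84],
    [0.0068,-0.0422,0.151,0,0,-0.902],
    [0.0068,-0.0422,0.151,0,0,-0.902],
    [0.0068,-0.0422,0.151,0,0,-0.902],
  ],
)

```text
clock: 3.2
tool_pos: [0.5166, -0.0644, 0.3002]
orientation: [180.0, -0.0, 36.0]
force: [-0.8, 0.8, -0.1]
opening: 0.0442
gripper_force: 0.0
```

```bash
python3 - <<'E'
from h import *
o=telemetry.get_obs(); img=viewer.snapshot("wrist"); print(o["tool_pos"],o["orientation"],o["moment"].round(3),o["force"].round(2),o["joint_pos"].round(1))
T=wristT(o["tool_pos"],o["orientation"]); K=viewer.camera_info("wrist")["intrinsics"]
print(fit(img,K,T,(.5169,-.0648)))
cv2.imwrite("pics/w2.png",img[:,:,::-1])
E
```

```text
[ 0.51661483 -0.06444601  0.30021881] [ 1.79972676e+02 -4.76716927e-02  3.59561733e+01] [-0.088 -0.087  0.015] [-0.83  0.76 -0.11] [ 14.5   3.4 -11.7   0.  -74.8 111.4]
(array([ 0.51007801, -0.06862565,  0.66412114]), np.float64(85.38417811474088), np.float64(730.0652395274012))
```

View pics/w2.png

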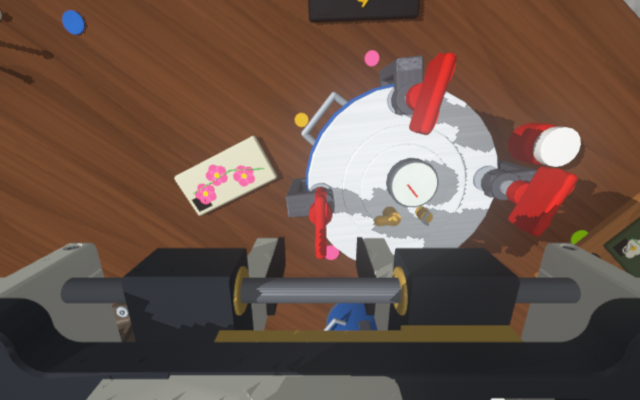

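The paddle is at (320,222), upright in the image and centred between the fingers at columns 265 and 375. The flower case is clear at (225,178). Descending and closing.

carry_out(
  rows=[
    [0,0,0.025,0,0,0],
    [0,0,0.05,0,0,0],
    [0,0,0.062,0,0,0],
    [0,0,0.062,0,0,0],
  ],
)

```text
clock: 3.75
tool_pos: [0.5163, -0.065, 0.2374]
orientation: [-180.0, 0.0, 36.0]
force: [-0.3, -0.5, 0.7]
opening: 0.0439
gripper_force: 0.0
```

carry_out(
  rows=[
    [0,0,0,0,0,0],
    [0,0,0,0,0,0],
    [0,0,0,0,0,0],
    [0,0,0,0,0,0],
  ],
  grip=-1,
)

```text
clock: 4.25
tool_pos: [0.517, -0.0649, 0.2384]
orientation: [179.9, -0.1, 36.0]
force: [-0.4, 1.1, 3.5]
opening: 0.0094
gripper_force: 2.2
```

```bash
cat > s.py <<'E'
from plant import telemetry
o=telemetry.get_obs(); print(round(o["clock"],2),o["tool_pos"].round(4),o["orientation"].round(2),"M",o["moment"].round(3),"F",o["force"].round(2),o["opening"].round(4),o["gripper_force"].round(1))
E
python3 s.py
```

```text
Traceback (most recent call last):
  File "s.py", line 2, in <module>
    o=telemetry.get_obs(); print(round(o["clock"],2),o["tool_pos"].round(4),o["orientation"].round(2),"M",o["moment"].round(3),"F",o["force"].round(2),o["opening"].round(4),o["gripper_force"].round(1))
                                                                                                                                                       ^^^^^^^^^^^^^^^^^^
AttributeError: 'float' object has no attribute 'round'
```

```bash
sed -i 's/o\["opening"\].round(4),o\["gripper_force"\].round(1)/round(o["opening"],4),round(o["gripper_force"],1)/' s.py; python3 s.py
```

```text
4.25 [ 0.517  -0.0649  0.2384] [ 1.7995e+02 -7.0000e-02  3.6010e+01] M [0.126 0.125 0.05 ] F [-0.38  1.1   3.53] 0.0094 2.2
```

carry_out(
  rows=[
    [0,0,0,0,0,0],
    [0,0,0,0,0,0.025],
    [0,0,0,0,0,0.05],
    [0,0,0,0,0,0.075],
    [0,0,0,0,0,0.1],
  ],
)

```text
clock: 4.88
tool_pos: [0.5168, -0.0645, 0.2383]
orientation: [180.0, -0.1, 30.2]
force: [-2.8, 2.7, 5.7]
opening: 0.0077
gripper_force: 32.1
```

```bash
python3 s.py
```

```text
4.88 [ 0.5168 -0.0645  0.2383] [ 1.7999e+02 -7.0000e-02  3.0230e+01] M [0.934 0.691 0.001] F [-2.84  2.68  5.71] 0.0077 32.1
```

carry_out(
  rows=[
    [0,0,0,0,0,0.025],
    [0,0,0,0,0,0.05],
  ],
)

```text
clock: 5.12
tool_pos: [0.5168, -0.0645, 0.2383]
orientation: [180.0, -0.1, 27.4]
force: [-1.8, 2.6, 5.5]
opening: 0.0077
gripper_force: 32.1
```

```bash
python3 s.py
```

```text
5.12 [ 0.5168 -0.0645  0.2383] [ 1.800e+02 -7.000e-02  2.737e+01] M [0.956 0.626 0.016] F [-1.77  2.58  5.51] 0.0077 32.1
```

carry_out(
  rows=[
    [0,0,0,0,0,0.025],
    [0,0,0,0,0,0.05],
  ],
)

```text
clock: 5.38
tool_pos: [0.5168, -0.0645, 0.2383]
orientation: [-180.0, -0.1, 24.5]
force: [-1.8, 2.6, 5.0]
opening: 0.0075
gripper_force: 32.1
```

```bash
python3 s.py
```

```text
5.38 [ 0.5168 -0.0645  0.2383] [-1.800e+02 -7.000e-02  2.451e+01] M [0.915 0.629 0.043] F [-1.76  2.62  4.98] 0.0075 32.1
```

carry_out(
  rows=[
    [0,0,0,0,0,0.025],
    [0,0,0,0,0,0.05],
  ],
)

```text
clock: 5.62
tool_pos: [0.5168, -0.0645, 0.2383]
orientation: [-180.0, -0.1, 21.6]
force: [-2.1, 3.1, 5.5]
opening: 0.0078
gripper_force: 32.1
```

```bash
python3 s.py
```

```text
5.62 [ 0.5168 -0.0645  0.2383] [-1.7999e+02 -7.0000e-02  2.1640e+01] M [0.936 0.641 0.073] F [-2.15  3.11  5.46] 0.0078 32.1
```

carry_out(
  rows=[
    [0,0,0,0,0,0.025],
    [0,0,0,0,0,0.05],
  ],
)

```text
clock: 5.88
tool_pos: [0.5167, -0.0645, 0.2382]
orientation: [-180.0, -0.1, 18.8]
force: [-2.6, 3.0, 4.7]
opening: 0.0076
gripper_force: 32.1
```

```bash
python3 s.py
```

```text
5.88 [ 0.5167 -0.0645  0.2382] [-1.7999e+02 -6.0000e-02  1.8780e+01] M [0.97  0.648 0.139] F [-2.57  2.98  4.74] 0.0076 32.1
```

carry_out(
  rows=[
    [0,0,0,0,0,0.025],
    [0,0,0,0,0,0.05],
  ],
)

```text
clock: 6.12
tool_pos: [0.5167, -0.0645, 0.2382]
orientation: [-180.0, -0.1, 15.9]
force: [-2.0, 3.0, 5.1]
opening: 0.0076
gripper_force: 32.1
```

```bash
python3 s.py
```

```text
6.12 [ 0.5167 -0.0645  0.2382] [-1.7999e+02 -6.0000e-02  1.5920e+01] M [0.986 0.665 0.078] F [-1.98  2.98  5.1 ] 0.0076 32.1
```

```bash
cat > a.py <<'E'
import numpy as np
from plant import telemetry,viewer
L=[]
for i in range(4):
    viewer.snapshot("side"); o=telemetry.get_obs(); L.append(np.r_[o["moment"],o["force"]])
L=np.array(L);print(round(o["clock"],2),o["tool_pos"].round(4),o["orientation"][2].round(2),"Mz",L[:,2].mean().round(3),L[:,2].round(3),"F",L[:,3:].mean(0).round(1))
E
python3 a.py
```

```text
6.33 [ 0.5168 -0.0645  0.2382] 15.96 Mz 0.028 [ 0.058  0.036  0.021 -0.003] F [-2.1  2.6  5.3]
```

carry_out(
  rows=[
    [0,0,0,0,0,0.025],
    [0,0,0,0,0,0.05],
  ],
)

```text
clock: 6.58
tool_pos: [0.5167, -0.0645, 0.2382]
orientation: [-180.0, -0.1, 13.1]
force: [-2.2, 2.1, 4.7]
opening: 0.0075
gripper_force: 32.1
```

```bash
python3 a.py
```

```text
6.78 [ 0.5168 -0.0645  0.2382] 13.09 Mz 0.071 [0.123 0.048 0.067 0.047] F [-1.7  2.7  4.7]
```

carry_out(
  rows=[
    [0,0,0,0,0,0.02],
  ],
)

```text
clock: 6.9
tool_pos: [0.5167, -0.0645, 0.2382]
orientation: [-180.0, -0.1, 11.9]
force: [-2.3, 2.4, 4.5]
opening: 0.008
gripper_force: 32.1
```

```bash
python3 s.py
```

```text
6.9 [ 0.5167 -0.0645  0.2382] [-1.7998e+02 -6.0000e-02  1.1930e+01] M [0.989 0.716 0.196] F [-2.28  2.37  4.51] 0.008 32.1
```

carry_out(
  rows=[
    [0,0,0,0,0,0.02],
  ],
)

```text
clock: 7.02
tool_pos: [0.5167, -0.0645, 0.2382]
orientation: [-180.0, -0.1, 10.8]
force: [-2.3, 2.7, 5.3]
opening: 0.0079
gripper_force: 32.1
```

```bash
python3 s.py
```

```text
7.03 [ 0.5167 -0.0645  0.2382] [-1.7998e+02 -6.0000e-02  1.0780e+01] M [1.012 0.613 0.114] F [-2.29  2.74  5.3 ] 0.0079 32.1
```

carry_out(
  rows=[
    [0,0,0,0,0,0.02],
  ],
)

```text
clock: 7.15
tool_pos: [0.5167, -0.0645, 0.2382]
orientation: [-180.0, -0.1, 9.6]
force: [-2.3, 3.6, 5.1]
opening: 0.008
gripper_force: 32.1
```

```bash
python3 s.py
```

```text
7.15 [ 0.5167 -0.0645  0.2382] [-1.7998e+02 -6.0000e-02  9.6300e+00] M [1.1   0.694 0.183] F [-2.27  3.59  5.14] 0.008 32.1
```

carry_out(
  rows=[
    [0,0,0,0,0,0.02],
  ],
)

```text
clock: 7.28
tool_pos: [0.5168, -0.0645, 0.2382]
orientation: [-180.0, -0.1, 8.5]
force: [-1.6, 3.3, 6.1]
opening: 0.0078
gripper_force: 32.1
```

```bash
python3 s.py
```

```text
7.28 [ 0.5168 -0.0645  0.2382] [-1.7998e+02 -6.0000e-02  8.4900e+00] M [1.03  0.691 0.211] F [-1.58  3.33  6.1 ] 0.0078 32.1
```

Snug estimate for A is about 0.18 N m at yaw 8.5°. Next is the opposite screw, C.

```bash
python3 g.py .5169 -.0648 .238 8.5 .6297 -.1892 .238 13
```

```text
[0.0932 0.1397 0.    ] az -0.079
```

carry_out(
  rows=[
    [0,0,0,0,0,0],
    [0,0,0,0,0,0],
    [0,0,0,0,0,0],
  ],
  grip=0,
)

```text
clock: 7.65
tool_pos: [0.5161, -0.0649, 0.2371]
orientation: [-180.0, 0.1, 8.5]
force: [0.6, -0.4, -0.7]
opening: 0.0324
gripper_force: 0.0
```

carry_out(
  rows=[
    [0,0,-0.03,0,0,0],
    [0,0,-0.058,0,0,0],
    [0.03,0.045,-0.06,0,0,0],
    [0.06,0.092,-0.06,0,0,-0.03],
    [0.0932,0.1397,-0.06,0,0,-0.079],
    [0.0932,0.1397,-0.06,0,0,-0.079],
    [0.0932,0.1397,-0.06,0,0,-0.079],
  ],
)

```text
clock: 8.52
tool_pos: [0.629, -0.1895, 0.2963]
orientation: [-180.0, 0.1, 13.0]
force: [0.2, -0.3, -0.4]
opening: 0.044
gripper_force: 0.0
```

```bash
python3 - <<'E'
from h import *
o=telemetry.get_obs(); img=viewer.snapshot("wrist"); print(o["tool_pos"],o["orientation"][2],o["clock"])
cv2.imwrite("pics/w3.png",img[150:270,220:420,::-1].repeat(3,0).repeat(3,1))
E
```

```text
[ 0.62895386 -0.18949968  0.29628272] 12.956179739597967 8.525
```

View pics/w3.png

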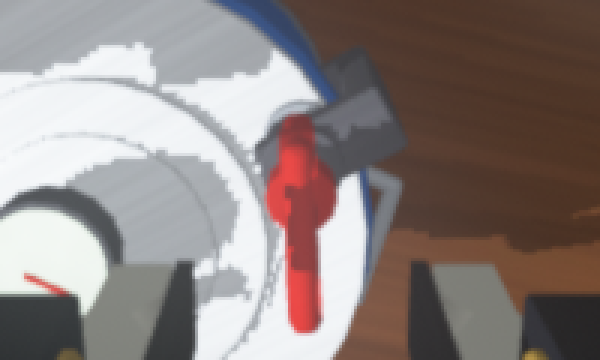

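The paddle is upright and centred between the fingers in the crop (column 300, fingers at 195 and 410). Descending and gripping C.

carry_out(
  rows=[
    [0,0,0.03,0,0,0],
    [0,0,0.06,0,0,0],
    [0,0,0.06,0,0,0],
  ],
)

```text
clock: 8.95
tool_pos: [0.6276, -0.1881, 0.2362]
orientation: [-179.9, 0.2, 13.1]
force: [-0.3, -0.7, 0.9]
opening: 0.0438
gripper_force: 0.0
```

carry_out(
  rows=[
    [0,0,0,0,0,0],
    [0,0,0,0,0,0],
    [0,0,0,0,0,0],
    [0,0,0,0,0,0],
    [0,0,0,0,0,0.025],
    [0,0,0,0,0,0.05],
  ],
  grip=-1,
)

```text
clock: 9.7
tool_pos: [0.6298, -0.1892, 0.2385]
orientation: [180.0, -0.1, 10.1]
force: [-0.2, 1.6, 5.8]
opening: 0.008
gripper_force: 32.7
```

```bash
python3 s.py
```

```text
9.7 [ 0.6298 -0.1892  0.2385] [ 1.7998e+02 -8.0000e-02  1.0070e+01] M [0.764 0.234 0.079] F [-0.25  1.62  5.8 ] 0.008 32.7
```

carry_out(
  rows=[
    [0,0,0,0,0,0.025],
    [0,0,0,0,0,0.05],
  ],
)

```text
clock: 9.95
tool_pos: [0.6298, -0.1892, 0.2385]
orientation: [180.0, -0.1, 7.2]
force: [-0.4, 2.5, 5.3]
opening: 0.0076
gripper_force: 32.7
```

```bash
python3 s.py
```

```text
9.95 [ 0.6298 -0.1892  0.2385] [ 1.7998e+02 -8.0000e-02  7.2000e+00] M [ 0.769  0.16  -0.002] F [-0.42  2.47  5.33] 0.0076 32.7
```

carry_out(
  rows=[
    [0,0,0,0,0,0.03],
  ],
)

```text
clock: 10.07
tool_pos: [0.6298, -0.1892, 0.2385]
orientation: [180.0, -0.1, 5.5]
force: [0.2, 1.1, 4.7]
opening: 0.0079
gripper_force: 32.7
```

```bash
python3 s.py
```

```text
10.07 [ 0.6298 -0.1892  0.2385] [ 1.7999e+02 -8.0000e-02  5.4800e+00] M [0.627 0.172 0.028] F [0.23 1.13 4.71] 0.0079 32.7
```

carry_out(
  rows=[
    [0,0,0,0,0,0.03],
  ],
)

```text
clock: 10.2
tool_pos: [0.6298, -0.1892, 0.2384]
orientation: [180.0, -0.1, 3.8]
force: [-0.2, 1.1, 4.3]
opening: 0.0077
gripper_force: 32.7
```

```bash
python3 s.py
```

```text
10.2 [ 0.6298 -0.1892  0.2384] [ 1.7999e+02 -8.0000e-02  3.7600e+00] M [0.623 0.171 0.02 ] F [-0.18  1.1   4.31] 0.0077 32.7
```

carry_out(
  rows=[
    [0,0,0,0,0,0.03],
  ],
)

```text
clock: 10.32
tool_pos: [0.6298, -0.1893, 0.2384]
orientation: [180.0, -0.1, 2.0]
force: [-1.3, 0.5, 4.4]
opening: 0.0079
gripper_force: 32.7
```

```bash
python3 s.py
```

```text
10.32 [ 0.6298 -0.1893  0.2384] [ 1.7999e+02 -8.0000e-02  2.0300e+00] M [0.618 0.133 0.008] F [-1.33  0.52  4.42] 0.0079 32.7
```

carry_out(
  rows=[
    [0,0,0,0,0,0.03],
  ],
)

```text
clock: 10.45
tool_pos: [0.6298, -0.1893, 0.2384]
orientation: [180.0, -0.1, 0.3]
force: [-0.7, 1.6, 5.2]
opening: 0.008
gripper_force: 32.7
```

```bash
python3 s.py
```

```text
10.45 [ 0.6298 -0.1893  0.2384] [ 1.7999e+02 -8.0000e-02  3.1000e-01] M [ 0.617  0.169 -0.023] F [-0.69  1.62  5.22] 0.008 32.7
```

carry_out(
  rows=[
    [0,0,0,0,0,0.03],
  ],
)

```text
clock: 10.58
tool_pos: [0.6298, -0.1893, 0.2384]
orientation: [180.0, -0.1, -1.4]
force: [-1.3, 2.1, 5.1]
opening: 0.0079
gripper_force: 32.7
```

```bash
python3 s.py
```

```text
10.57 [ 0.6298 -0.1893  0.2384] [ 1.7999e+02 -8.0000e-02 -1.4000e+00] M [0.6   0.153 0.008] F [-1.31  2.1   5.07] 0.0079 32.7
```

carry_out(
  rows=[
    [0,0,0,0,0,0.03],
  ],
)

```text
clock: 10.7
tool_pos: [0.6298, -0.1893, 0.2384]
orientation: [180.0, -0.1, -3.1]
force: [-0.4, 1.2, 5.1]
opening: 0.0077
gripper_force: 32.7
```

```bash
python3 s.py
```

```text
10.7 [ 0.6298 -0.1893  0.2384] [ 1.7999e+02 -8.0000e-02 -3.1200e+00] M [0.544 0.061 0.025] F [-0.41  1.16  5.1 ] 0.0077 32.7
```

carry_out(
  rows=[
    [0,0,0,0,0,0.03],
  ],
)

```text
clock: 10.82
tool_pos: [0.6298, -0.1893, 0.2383]
orientation: [180.0, -0.1, -4.8]
force: [0.2, 2.2, 6.3]
opening: 0.0079
gripper_force: 32.7
```

```bash
python3 s.py
```

```text
10.82 [ 0.6298 -0.1893  0.2383] [ 1.7999e+02 -8.0000e-02 -4.8400e+00] M [ 0.599  0.07  -0.006] F [0.17 2.15 6.31] 0.0079 32.7
```

carry_out(
  rows=[
    [0,0,0,0,0,0.03],
  ],
)

```text
clock: 10.95
tool_pos: [0.6298, -0.1894, 0.2383]
orientation: [180.0, -0.1, -6.6]
force: [0.3, 0.9, 4.5]
opening: 0.0076
gripper_force: 32.7
```

```bash
python3 s.py
```

```text
10.95 [ 0.6298 -0.1894  0.2383] [ 1.7999e+02 -8.0000e-02 -6.5600e+00] M [0.529 0.08  0.088] F [0.33 0.93 4.53] 0.0076 32.7
```

carry_out(
  rows=[
    [0,0,0,0,0,0.03],
  ],
)

```text
clock: 11.08
tool_pos: [0.6298, -0.1893, 0.2384]
orientation: [180.0, -0.1, -8.3]
force: [0.4, 1.7, 4.9]
opening: 0.008
gripper_force: 32.7
```

```bash
python3 s.py
```

```text
11.07 [ 0.6298 -0.1893  0.2384] [ 1.80e+02 -8.00e-02 -8.28e+00] M [0.553 0.041 0.088] F [0.42 1.7  4.88] 0.008 32.7
```

carry_out(
  rows=[
    [0,0,0,0,0,0.03],
  ],
)

```text
clock: 11.2
tool_pos: [0.6298, -0.1894, 0.2383]
orientation: [180.0, -0.1, -10.0]
force: [-0.3, 1.3, 4.6]
opening: 0.0081
gripper_force: 32.7
```

```bash
python3 s.py
```

```text
11.2 [ 0.6298 -0.1894  0.2383] [ 1.8e+02 -8.0e-02 -1.0e+01] M [0.49  0.019 0.082] F [-0.27  1.27  4.59] 0.0081 32.7
```

carry_out(
  rows=[
    [0,0,0,0,0,0.03],
  ],
)

```text
clock: 11.32
tool_pos: [0.6298, -0.1894, 0.2383]
orientation: [180.0, -0.1, -11.7]
force: [0.4, 2.4, 4.8]
opening: 0.0082
gripper_force: 32.7
```

```bash
python3 s.py
```

```text
11.32 [ 0.6298 -0.1894  0.2383] [ 1.800e+02 -8.000e-02 -1.172e+01] M [0.534 0.115 0.107] F [0.37 2.36 4.76] 0.0082 32.7
```

carry_out(
  rows=[
    [0,0,0,0,0,0.03],
  ],
)

```text
clock: 11.45
tool_pos: [0.6298, -0.1894, 0.2383]
orientation: [180.0, -0.1, -13.4]
force: [0.0, 2.6, 4.5]
opening: 0.0079
gripper_force: 32.7
```

```bash
python3 s.py
```

```text
11.45 [ 0.6298 -0.1894  0.2383] [ 1.800e+02 -8.000e-02 -1.343e+01] M [0.464 0.056 0.156] F [0.02 2.58 4.46] 0.0079 32.7
```

carry_out(
  rows=[
    [0,0,0,0,0,0.03],
  ],
)

```text
clock: 11.58
tool_pos: [0.6298, -0.1894, 0.2383]
orientation: [180.0, -0.1, -15.1]
force: [-0.3, 2.3, 5.7]
opening: 0.0075
gripper_force: 32.7
```

```bash
python3 s.py
```

```text
11.57 [ 0.6298 -0.1894  0.2383] [ 1.800e+02 -8.000e-02 -1.515e+01] M [0.485 0.064 0.147] F [-0.29  2.28  5.69] 0.0075 32.7
```

carry_out(
  rows=[
    [0,0,0,0,0,0.03],
  ],
)

```text
clock: 11.7
tool_pos: [0.6298, -0.1894, 0.2383]
orientation: [-180.0, -0.1, -16.9]
force: [-0.1, 1.5, 5.7]
opening: 0.008
gripper_force: 32.7
```

```bash
python3 s.py
```

```text
11.7 [ 0.6298 -0.1894  0.2383] [-1.800e+02 -8.000e-02 -1.687e+01] M [0.391 0.022 0.16 ] F [-0.12  1.52  5.71] 0.008 32.7
```

C is snug (about 0.155 N m at −16.9°). Next is B.

```bash
python3 g.py .6297 -.1892 .238 -16.8 .6355 -.0706 .238 24;python3 g.py .6355 -.0706 .238 24 .5111 -.1834 .238 8.5
```

```text
[-0.0287 -0.1152 -0.    ] az -0.712
[-0.1595  0.0524  0.    ] az 0.271
```

carry_out(
  rows=[
    [0,0,0,0,0,0],
    [0,0,0,0,0,0],
    [0,0,0,0,0,0],
  ],
  grip=0,
)

```text
clock: 12.08
tool_pos: [0.6288, -0.1892, 0.2367]
orientation: [-180.0, 0.1, -16.8]
force: [-0.0, -0.4, 0.8]
opening: 0.0322
gripper_force: 0.0
```

carry_out(
  rows=[
    [0,0,-0.03,0,0,0],
    [0,0,-0.058,0,0,-0.05],
    [-0.007,-0.03,-0.06,0,0,-0.22],
    [-0.014,-0.06,-0.06,0,0,-0.39],
    [-0.022,-0.09,-0.06,0,0,-0.56],
    [-0.0287,-0.1152,-0.06,0,0,-0.712],
    [-0.0287,-0.1152,-0.06,0,0,-0.712],
    [-0.0287,-0.1152,-0.06,0,0,-0.712],
  ],
)

```text
clock: 13.08
tool_pos: [0.6349, -0.0709, 0.2971]
orientation: [-180.0, 0.0, 23.9]
force: [-0.4, 0.1, 0.1]
opening: 0.0437
gripper_force: 0.0
```

```bash
python3 - <<'E'
from h import *
o=telemetry.get_obs(); img=viewer.snapshot("wrist"); print(o["tool_pos"],o["orientation"][2],o["clock"])
cv2.imwrite("pics/w4.png",img[150:270,220:420,::-1].repeat(3,0).repeat(3,1))
E
```

```text
[ 0.63487975 -0.07085082  0.29709512] 23.930538204697918 13.075
```

View pics/w4.png

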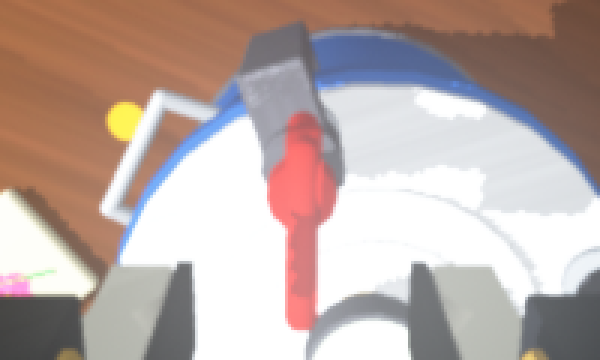

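B is centred and aligned (paddle column 300). Descending and gripping.

carry_out(
  rows=[
    [0,0,0.03,0,0,0],
    [0,0,0.06,0,0,0],
    [0,0,0.06,0,0,0],
  ],
)

```text
clock: 13.5
tool_pos: [0.6335, -0.0716, 0.2351]
orientation: [-179.9, 0.3, 23.9]
force: [0.4, -0.7, 0.4]
opening: 0.0438
gripper_force: 0.0
```

carry_out(
  rows=[
    [0,0,0,0,0,0],
    [0,0,0,0,0,0],
    [0,0,0,0,0,0],
    [0,0,0,0,0,0],
    [0,0,0,0,0,0.025],
    [0,0,0,0,0,0.05],
  ],
  grip=-1,
)

```text
clock: 14.25
tool_pos: [0.6355, -0.0706, 0.2386]
orientation: [180.0, -0.1, 21.1]
force: [-1.7, 1.7, 5.0]
opening: 0.0078
gripper_force: 32.5
```

```bash
python3 s.py
```

```text
14.25 [ 0.6355 -0.0706  0.2386] [ 1.7996e+02 -9.0000e-02  2.1070e+01] M [0.317 0.193 0.03 ] F [-1.67  1.7   5.01] 0.0078 32.5
```

carry_out(
  rows=[
    [0,0,0,0,0,0.03],
  ],
)

```text
clock: 14.38
tool_pos: [0.6356, -0.0706, 0.2386]
orientation: [180.0, -0.1, 19.3]
force: [-0.8, 0.8, 6.8]
opening: 0.0076
gripper_force: 32.5
```

```bash
python3 s.py
```

```text
14.38 [ 0.6356 -0.0706  0.2386] [ 1.7997e+02 -9.0000e-02  1.9350e+01] M [0.253 0.272 0.014] F [-0.75  0.81  6.76] 0.0076 32.5
```

carry_out(
  rows=[
    [0,0,0,0,0,0.03],
  ],
)

```text
clock: 14.5
tool_pos: [0.6356, -0.0706, 0.2386]
orientation: [180.0, -0.1, 17.6]
force: [-1.1, 1.8, 5.0]
opening: 0.0079
gripper_force: 32.5
```

```bash
python3 s.py
```

```text
14.5 [ 0.6356 -0.0706  0.2386] [ 1.7997e+02 -9.0000e-02  1.7630e+01] M [0.313 0.262 0.025] F [-1.11  1.75  5.04] 0.0079 32.5
```

carry_out(
  rows=[
    [0,0,0,0,0,0.03],
  ],
)

```text
clock: 14.62
tool_pos: [0.6356, -0.0706, 0.2386]
orientation: [180.0, -0.1, 15.9]
force: [-1.2, 0.8, 4.6]
opening: 0.0077
gripper_force: 32.5
```

```bash
python3 s.py
```

```text
14.62 [ 0.6356 -0.0706  0.2386] [ 1.7997e+02 -9.0000e-02  1.5910e+01] M [0.309 0.218 0.049] F [-1.2   0.78  4.56] 0.0077 32.5
```

carry_out(
  rows=[
    [0,0,0,0,0,0.03],
  ],
)

```text
clock: 14.75
tool_pos: [0.6355, -0.0706, 0.2385]
orientation: [180.0, -0.1, 14.2]
force: [-1.8, 0.5, 4.5]
opening: 0.0078
gripper_force: 32.5
```

```bash
python3 s.py
```

```text
14.75 [ 0.6355 -0.0706  0.2385] [ 1.7997e+02 -9.0000e-02  1.4190e+01] M [ 0.262  0.173 -0.019] F [-1.82  0.53  4.5 ] 0.0078 32.5
```

carry_out(
  rows=[
    [0,0,0,0,0,0.03],
  ],
)

```text
clock: 14.88
tool_pos: [0.6356, -0.0706, 0.2385]
orientation: [180.0, -0.1, 12.5]
force: [-0.3, 1.0, 4.1]
opening: 0.0077
gripper_force: 32.5
```

```bash
python3 s.py
```

```text
14.88 [ 0.6356 -0.0706  0.2385] [ 1.7998e+02 -9.0000e-02  1.2470e+01] M [ 0.209  0.212 -0.011] F [-0.3   1.01  4.07] 0.0077 32.5
```

Still free (az 0.20 so far).

carry_out(
  rows=[
    [0,0,0,0,0,0.03],
  ],
)

```text
clock: 15.0
tool_pos: [0.6356, -0.0706, 0.2385]
orientation: [180.0, -0.1, 10.7]
force: [-0.9, -0.3, 5.3]
opening: 0.0081
gripper_force: 32.5
```

```bash
python3 s.py
```

```text
15.0 [ 0.6356 -0.0706  0.2385] [ 1.7998e+02 -9.0000e-02  1.0750e+01] M [0.3   0.177 0.027] F [-0.88 -0.32  5.27] 0.0081 32.5
```

carry_out(
  rows=[
    [0,0,0,0,0,0.03],
  ],
)

```text
clock: 15.12
tool_pos: [0.6356, -0.0706, 0.2385]
orientation: [180.0, -0.1, 9.0]
force: [-0.4, 1.1, 4.3]
opening: 0.0077
gripper_force: 32.5
```

```bash
python3 s.py
```

```text
15.12 [ 0.6356 -0.0706  0.2385] [ 1.7998e+02 -9.0000e-02  9.0300e+00] M [0.232 0.162 0.018] F [-0.43  1.07  4.31] 0.0077 32.5
```

carry_out(
  rows=[
    [0,0,0,0,0,0.03],
  ],
)

```text
clock: 15.25
tool_pos: [0.6355, -0.0706, 0.2384]
orientation: [180.0, -0.1, 7.3]
force: [-0.8, 0.4, 5.6]
opening: 0.0078
gripper_force: 32.5
```

```bash
python3 s.py
```

```text
15.25 [ 0.6355 -0.0706  0.2384] [ 1.7999e+02 -8.0000e-02  7.3100e+00] M [0.303 0.103 0.024] F [-0.81  0.44  5.58] 0.0078 32.5
```

carry_out(
  rows=[
    [0,0,0,0,0,0.03],
  ],
)

```text
clock: 15.38
tool_pos: [0.6355, -0.0706, 0.2384]
orientation: [180.0, -0.1, 5.6]
force: [0.5, 1.7, 5.0]
opening: 0.008
gripper_force: 32.5
```

```bash
python3 s.py
```

```text
15.38 [ 0.6355 -0.0706  0.2384] [ 1.7999e+02 -8.0000e-02  5.5900e+00] M [0.265 0.148 0.089] F [0.54 1.68 4.99] 0.008 32.5
```

carry_out(
  rows=[
    [0,0,0,0,0,0.03],
  ],
)

```text
clock: 15.5
tool_pos: [0.6355, -0.0707, 0.2384]
orientation: [180.0, -0.1, 3.9]
force: [-0.9, 0.9, 4.6]
opening: 0.0077
gripper_force: 32.5
```

```bash
python3 s.py
```

```text
15.5 [ 0.6355 -0.0707  0.2384] [ 1.7999e+02 -8.0000e-02  3.8700e+00] M [0.334 0.193 0.043] F [-0.87  0.88  4.57] 0.0077 32.5
```

carry_out(
  rows=[
    [0,0,0,0,0,0.03],
  ],
)

```text
clock: 15.62
tool_pos: [0.6355, -0.0706, 0.2384]
orientation: [180.0, -0.1, 2.2]
force: [-0.3, 0.6, 5.1]
opening: 0.0079
gripper_force: 32.5
```

```bash
python3 s.py
```

```text
15.62 [ 0.6355 -0.0706  0.2384] [ 1.80e+02 -8.00e-02  2.15e+00] M [0.319 0.085 0.049] F [-0.31  0.59  5.11] 0.0079 32.5
```

carry_out(
  rows=[
    [0,0,0,0,0,0.03],
  ],
)

```text
clock: 15.75
tool_pos: [0.6355, -0.0706, 0.2383]
orientation: [180.0, -0.1, 0.4]
force: [-0.7, -0.1, 4.2]
opening: 0.0076
gripper_force: 32.5
```

```bash
python3 s.py
```

```text
15.75 [ 0.6355 -0.0706  0.2383] [ 1.8e+02 -8.0e-02  4.3e-01] M [0.31  0.12  0.014] F [-0.69 -0.14  4.2 ] 0.0076 32.5
```

carry_out(
  rows=[
    [0,0,0,0,0,0.03],
  ],
)

```text
clock: 15.88
tool_pos: [0.6355, -0.0706, 0.2383]
orientation: [-180.0, -0.1, -1.3]
force: [-0.7, 0.7, 5.7]
opening: 0.0077
gripper_force: 32.5
```

```bash
python3 s.py
```

```text
15.88 [ 0.6355 -0.0706  0.2383] [-1.80e+02 -8.00e-02 -1.29e+00] M [ 0.266  0.087 -0.022] F [-0.65  0.72  5.75] 0.0077 32.5
```

carry_out(
  rows=[
    [0,0,0,0,0,0.03],
  ],
)

```text
clock: 16.0
tool_pos: [0.6356, -0.0706, 0.2383]
orientation: [-180.0, -0.1, -3.0]
force: [0.3, 0.8, 6.2]
opening: 0.0079
gripper_force: 32.5
```

```bash
python3 s.py
```

```text
16.0 [ 0.6356 -0.0706  0.2383] [-1.7999e+02 -8.0000e-02 -3.0100e+00] M [ 0.336  0.085 -0.017] F [0.26 0.8  6.16] 0.0079 32.5
```

carry_out(
  rows=[
    [0,0,0,0,0,0.03],
  ],
)

```text
clock: 16.12
tool_pos: [0.6356, -0.0706, 0.2383]
orientation: [-180.0, -0.1, -4.7]
force: [0.1, 1.3, 5.1]
opening: 0.008
gripper_force: 32.5
```

```bash
python3 s.py
```

```text
16.12 [ 0.6356 -0.0706  0.2383] [-1.7999e+02 -8.0000e-02 -4.7300e+00] M [ 0.305  0.051 -0.   ] F [0.13 1.29 5.12] 0.008 32.5
```

carry_out(
  rows=[
    [0,0,0,0,0,0.03],
  ],
)

```text
clock: 16.25
tool_pos: [0.6355, -0.0706, 0.2383]
orientation: [-180.0, -0.1, -6.4]
force: [-0.3, 1.7, 5.3]
opening: 0.0081
gripper_force: 32.5
```

```bash
python3 s.py
```

```text
16.25 [ 0.6355 -0.0706  0.2383] [-1.7999e+02 -8.0000e-02 -6.4400e+00] M [ 0.327  0.101 -0.045] F [-0.26  1.74  5.27] 0.0081 32.5
```

carry_out(
  rows=[
    [0,0,0,0,0,0.03],
  ],
)

```text
clock: 16.38
tool_pos: [0.6355, -0.0706, 0.2383]
orientation: [-180.0, -0.1, -8.2]
force: [-0.2, 0.3, 5.4]
opening: 0.0075
gripper_force: 32.5
```

```bash
python3 s.py
```

```text
16.38 [ 0.6355 -0.0706  0.2383] [-1.7999e+02 -8.0000e-02 -8.1600e+00] M [0.316 0.074 0.075] F [-0.17  0.33  5.36] 0.0075 32.5
```

carry_out(
  rows=[
    [0,0,0,0,0,0.03],
  ],
)

```text
clock: 16.5
tool_pos: [0.6355, -0.0706, 0.2382]
orientation: [-180.0, -0.1, -9.9]
force: [-0.3, 1.1, 4.7]
opening: 0.008
gripper_force: 32.5
```

```bash
python3 s.py
```

```text
16.5 [ 0.6355 -0.0706  0.2382] [-1.7999e+02 -7.0000e-02 -9.8800e+00] M [0.301 0.009 0.016] F [-0.35  1.11  4.68] 0.008 32.5
```

carry_out(
  rows=[
    [0,0,0,0,0,0.03],
  ],
)

```text
clock: 16.62
tool_pos: [0.6355, -0.0706, 0.2383]
orientation: [-180.0, -0.1, -11.6]
force: [-0.8, 1.0, 4.3]
opening: 0.0078
gripper_force: 32.5
```

```bash
python3 s.py
```

```text
16.62 [ 0.6355 -0.0706  0.2383] [-1.7999e+02 -8.0000e-02 -1.1590e+01] M [0.355 0.052 0.091] F [-0.79  1.04  4.27] 0.0078 32.5
```

carry_out(
  rows=[
    [0,0,0,0,0,0.03],
  ],
)

```text
clock: 16.75
tool_pos: [0.6355, -0.0706, 0.2383]
orientation: [-180.0, -0.1, -13.3]
force: [0.6, 0.5, 5.1]
opening: 0.008
gripper_force: 32.5
```

```bash
python3 s.py
```

```text
16.75 [ 0.6355 -0.0706  0.2383] [-1.7998e+02 -8.0000e-02 -1.3310e+01] M [0.31  0.102 0.131] F [0.58 0.5  5.07] 0.008 32.5
```

carry_out(
  rows=[
    [0,0,0,0,0,0.03],
  ],
)

```text
clock: 16.88
tool_pos: [0.6355, -0.0706, 0.2383]
orientation: [-180.0, -0.1, -15.0]
force: [-0.2, 0.9, 5.7]
opening: 0.0075
gripper_force: 32.5
```

```bash
python3 s.py
```

```text
16.88 [ 0.6355 -0.0706  0.2383] [-1.7998e+02 -7.0000e-02 -1.5030e+01] M [0.349 0.058 0.116] F [-0.18  0.91  5.69] 0.0075 32.5
```

carry_out(
  rows=[
    [0,0,0,0,0,0.03],
  ],
)

```text
clock: 17.0
tool_pos: [0.6355, -0.0706, 0.2383]
orientation: [-180.0, -0.1, -16.7]
force: [0.2, 1.4, 5.0]
opening: 0.0079
gripper_force: 32.5
```

```bash
python3 s.py
```

```text
17.0 [ 0.6355 -0.0706  0.2383] [-1.7998e+02 -8.0000e-02 -1.6750e+01] M [0.279 0.072 0.097] F [0.17 1.38 5.03] 0.0079 32.5
```

carry_out(
  rows=[
    [0,0,0,0,0,0.03],
  ],
)

```text
clock: 17.12
tool_pos: [0.6355, -0.0706, 0.2382]
orientation: [-180.0, -0.1, -18.5]
force: [-0.5, 2.1, 5.3]
opening: 0.0079
gripper_force: 32.5
```

```bash
python3 s.py
```

```text
17.12 [ 0.6355 -0.0706  0.2382] [-1.7998e+02 -7.0000e-02 -1.8460e+01] M [ 0.303 -0.026  0.186] F [-0.47  2.12  5.26] 0.0079 32.5
```

carry_out(
  rows=[
    [0,0,0,0,0,0.03],
  ],
)

```text
clock: 17.25
tool_pos: [0.6355, -0.0706, 0.2382]
orientation: [-180.0, -0.1, -20.2]
force: [0.5, 1.3, 5.3]
opening: 0.0073
gripper_force: 32.5
```

```bash
python3 s.py
```

```text
17.25 [ 0.6355 -0.0706  0.2382] [-1.7998e+02 -7.0000e-02 -2.0180e+01] M [0.344 0.027 0.154] F [0.5  1.28 5.34] 0.0073 32.5
```

carry_out(
  rows=[
    [0,0,0,0,0,0.03],
  ],
)

```text
clock: 17.38
tool_pos: [0.6355, -0.0706, 0.2382]
orientation: [-180.0, -0.1, -21.9]
force: [0.3, 1.2, 4.1]
opening: 0.0079
gripper_force: 32.5
```

```bash
python3 s.py
```

```text
17.38 [ 0.6355 -0.0706  0.2382] [-1.7998e+02 -7.0000e-02 -2.1900e+01] M [ 0.357 -0.007  0.189] F [0.31 1.22 4.08] 0.0079 32.5
```

B is snug (about 0.17). Next is D.

```bash
python3 g.py .6355 -.0706 .238 -21.8 .5111 -.1834 .238 8
```

```text
[-0.0736  0.1509  0.    ] az -0.52
```

carry_out(
  rows=[
    [0,0,0,0,0,0],
    [0,0,0,0,0,0],
    [0,0,0,0,0,0],
  ],
  grip=0,
)

```text
clock: 17.75
tool_pos: [0.6346, -0.0707, 0.2368]
orientation: [180.0, 0.1, -21.8]
force: [1.1, -0.7, 0.4]
opening: 0.0321
gripper_force: 0.0
```

carry_out(
  rows=[
    [0,0,-0.03,0,0,0],
    [0,0,-0.058,0,0,-0.02],
    [-0.02,0.04,-0.06,0,0,-0.15],
    [-0.042,0.085,-0.06,0,0,-0.31],
    [-0.06,0.125,-0.06,0,0,-0.45],
    [-0.0736,0.1509,-0.06,0,0,-0.52],
    [-0.0736,0.1509,-0.06,0,0,-0.52],
    [-0.0736,0.1509,-0.06,0,0,-0.52],
  ],
)

```text
clock: 18.75
tool_pos: [0.5109, -0.1833, 0.2973]
orientation: [-180.0, 0.0, 7.9]
force: [-0.1, -0.2, 0.5]
opening: 0.0437
gripper_force: 0.0
```

```bash
python3 - <<'E'
from h import *
o=telemetry.get_obs(); img=viewer.snapshot("wrist"); print(o["tool_pos"],o["orientation"][2],o["clock"])
cv2.imwrite("pics/w5.png",img[150:270,220:420,::-1].repeat(3,0).repeat(3,1))
E
```

```text
[ 0.51085174 -0.18328517  0.29730385] 7.904350135415632 18.75
```

View pics/w5.png

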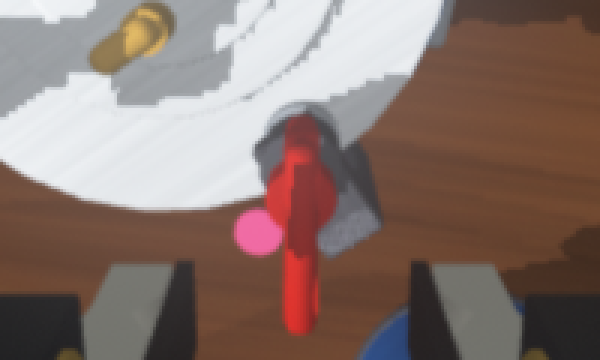

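D is centred at column 301 and aligned. Descending.

carry_out(
  rows=[
    [0,0,0.03,0,0,0],
    [0,0,0.06,0,0,0],
    [0,0,0.06,0,0,0],
  ],
)

```text
clock: 19.18
tool_pos: [0.5098, -0.1827, 0.2352]
orientation: [-179.9, 0.3, 8.0]
force: [-0.3, 0.1, 0.7]
opening: 0.0438
gripper_force: 0.0
```

carry_out(
  rows=[
    [0,0,0,0,0,0],
    [0,0,0,0,0,0],
    [0,0,0,0,0,0],
    [0,0,0,0,0,0],
    [0,0,0,0,0,0.025],
    [0,0,0,0,0,0.05],
  ],
  grip=-1,
)

```text
clock: 19.92
tool_pos: [0.5111, -0.1831, 0.2385]
orientation: [-180.0, -0.1, 5.1]
force: [-0.6, 3.3, 5.6]
opening: 0.0077
gripper_force: 32.4
```

```bash
python3 s.py
```

```text
19.93 [ 0.5111 -0.1831  0.2385] [-1.7998e+02 -1.0000e-01  5.0700e+00] M [1.412 0.383 0.084] F [-0.56  3.29  5.62] 0.0077 32.4
```

carry_out(
  rows=[
    [0,0,0,0,0,0.03],
  ],
)

```text
clock: 20.05
tool_pos: [0.5111, -0.1831, 0.2385]
orientation: [-180.0, -0.1, 3.3]
force: [-1.1, 4.3, 5.8]
opening: 0.008
gripper_force: 32.3
```

```bash
python3 s.py
```

```text
20.05 [ 0.5111 -0.1831  0.2385] [-1.7998e+02 -1.0000e-01  3.3400e+00] M [1.308 0.252 0.013] F [-1.09  4.25  5.8 ] 0.008 32.3
```

carry_out(
  rows=[
    [0,0,0,0,0,0.03],
  ],
)

```text
clock: 20.18
tool_pos: [0.5111, -0.1831, 0.2385]
orientation: [-180.0, -0.1, 1.6]
force: [-1.0, 3.5, 4.9]
opening: 0.008
gripper_force: 32.3
```

```bash
python3 s.py
```

```text
20.18 [ 0.5111 -0.1831  0.2385] [-1.7998e+02 -1.0000e-01  1.6200e+00] M [1.271 0.256 0.073] F [-0.97  3.46  4.88] 0.008 32.3
```

carry_out(
  rows=[
    [0,0,0,0,0,0.03],
  ],
)

```text
clock: 20.3
tool_pos: [0.5111, -0.1831, 0.2385]
orientation: [-180.0, -0.1, -0.1]
force: [-0.4, 4.4, 4.6]
opening: 0.008
gripper_force: 32.3
```

```bash
python3 s.py
```

```text
20.3 [ 0.5111 -0.1831  0.2385] [-1.7998e+02 -1.0000e-01 -9.0000e-02] M [1.229 0.253 0.014] F [-0.41  4.38  4.63] 0.008 32.3
```

carry_out(
  rows=[
    [0,0,0,0,0,0.03],
  ],
)

```text
clock: 20.42
tool_pos: [0.5111, -0.1831, 0.2384]
orientation: [-180.0, -0.1, -1.8]
force: [-0.5, 4.2, 5.6]
opening: 0.0081
gripper_force: 32.4
```

```bash
python3 s.py
```

```text
20.43 [ 0.5111 -0.1831  0.2384] [-1.7998e+02 -9.0000e-02 -1.8200e+00] M [1.309 0.294 0.038] F [-0.52  4.16  5.62] 0.0081 32.4
```

carry_out(
  rows=[
    [0,0,0,0,0,0.03],
  ],
)

```text
clock: 20.55
tool_pos: [0.5111, -0.1831, 0.2384]
orientation: [-180.0, -0.1, -3.5]
force: [-0.6, 5.0, 5.7]
opening: 0.0079
gripper_force: 32.3
```

```bash
python3 s.py
```

```text
20.55 [ 0.5111 -0.1831  0.2384] [-1.7997e+02 -9.0000e-02 -3.5400e+00] M [ 1.311  0.239 -0.058] F [-0.6   5.02  5.71] 0.0079 32.3
```

carry_out(
  rows=[
    [0,0,0,0,0,0.03],
  ],
)

```text
clock: 20.68
tool_pos: [0.5111, -0.1831, 0.2384]
orientation: [-180.0, -0.1, -5.3]
force: [0.2, 3.6, 5.7]
opening: 0.0078
gripper_force: 32.3
```

```bash
python3 s.py
```

```text
20.68 [ 0.5111 -0.1831  0.2384] [-1.7997e+02 -9.0000e-02 -5.2600e+00] M [1.211 0.212 0.01 ] F [0.2  3.63 5.74] 0.0078 32.3
```

carry_out(
  rows=[
    [0,0,0,0,0,0.03],
  ],
)

```text
clock: 20.8
tool_pos: [0.5111, -0.1832, 0.2384]
orientation: [-180.0, -0.1, -7.0]
force: [-0.7, 4.4, 4.4]
opening: 0.0079
gripper_force: 32.3
```

```bash
python3 s.py
```

```text
20.8 [ 0.5111 -0.1832  0.2384] [-1.7997e+02 -8.0000e-02 -6.9800e+00] M [1.338 0.253 0.085] F [-0.67  4.44  4.38] 0.0079 32.3
```

carry_out(
  rows=[
    [0,0,0,0,0,0.03],
  ],
)

```text
clock: 20.92
tool_pos: [0.5111, -0.1832, 0.2383]
orientation: [-180.0, -0.1, -8.7]
force: [-0.8, 4.0, 5.0]
opening: 0.008
gripper_force: 32.3
```

```bash
python3 s.py
```

```text
20.93 [ 0.5111 -0.1832  0.2383] [-1.7997e+02 -8.0000e-02 -8.7000e+00] M [1.248 0.242 0.043] F [-0.79  4.02  4.97] 0.008 32.3
```

carry_out(
  rows=[
    [0,0,0,0,0,0.03],
  ],
)

```text
clock: 21.05
tool_pos: [0.5111, -0.1831, 0.2383]
orientation: [-180.0, -0.1, -10.4]
force: [-1.2, 3.2, 5.7]
opening: 0.0077
gripper_force: 32.3
```

```bash
python3 s.py
```

```text
21.05 [ 0.5111 -0.1831  0.2383] [-1.7997e+02 -8.0000e-02 -1.0420e+01] M [1.2   0.163 0.034] F [-1.15  3.21  5.69] 0.0077 32.3
```

carry_out(
  rows=[
    [0,0,0,0,0,0.03],
  ],
)

```text
clock: 21.18
tool_pos: [0.5111, -0.1832, 0.2383]
orientation: [-180.0, -0.1, -12.1]
force: [-0.3, 3.7, 5.3]
opening: 0.0077
gripper_force: 32.3
```

```bash
python3 s.py
```

```text
21.18 [ 0.5111 -0.1832  0.2383] [-1.7997e+02 -8.0000e-02 -1.2140e+01] M [1.316 0.189 0.049] F [-0.27  3.68  5.26] 0.0077 32.3
```

carry_out(
  rows=[
    [0,0,0,0,0,0.03],
  ],
)

```text
clock: 21.3
tool_pos: [0.5111, -0.1832, 0.2383]
orientation: [-180.0, -0.1, -13.9]
force: [-0.7, 3.3, 5.2]
opening: 0.008
gripper_force: 32.3
```

```bash
python3 s.py
```

```text
21.3 [ 0.5111 -0.1832  0.2383] [-1.7997e+02 -8.0000e-02 -1.3860e+01] M [1.311 0.227 0.025] F [-0.71  3.26  5.18] 0.008 32.3
```

carry_out(
  rows=[
    [0,0,0,0,0,0.03],
  ],
)

```text
clock: 21.42
tool_pos: [0.5111, -0.1832, 0.2383]
orientation: [-180.0, -0.1, -15.6]
force: [-0.5, 3.2, 5.4]
opening: 0.0077
gripper_force: 32.3
```

```bash
python3 s.py
```

```text
21.43 [ 0.5111 -0.1832  0.2383] [-1.7997e+02 -7.0000e-02 -1.5580e+01] M [1.254 0.203 0.038] F [-0.48  3.2   5.42] 0.0077 32.3
```

carry_out(
  rows=[
    [0,0,0,0,0,0.03],
  ],
)

```text
clock: 21.55
tool_pos: [0.5111, -0.1832, 0.2383]
orientation: [-180.0, -0.1, -17.3]
force: [-0.2, 3.6, 4.7]
opening: 0.0078
gripper_force: 32.4
```

```bash
python3 s.py
```

```text
21.55 [ 0.5111 -0.1832  0.2383] [-1.7997e+02 -7.0000e-02 -1.7300e+01] M [1.211 0.168 0.052] F [-0.19  3.57  4.74] 0.0078 32.4
```

carry_out(
  rows=[
    [0,0,0,0,0,0.03],
  ],
)

```text
clock: 21.68
tool_pos: [0.5111, -0.1832, 0.2383]
orientation: [-180.0, -0.1, -19.0]
force: [0.2, 3.0, 5.0]
opening: 0.0078
gripper_force: 32.4
```

```bash
python3 s.py
```

```text
21.68 [ 0.5111 -0.1832  0.2383] [-1.7996e+02 -7.0000e-02 -1.9010e+01] M [1.162 0.138 0.072] F [0.19 2.96 5.02] 0.0078 32.4
```

carry_out(
  rows=[
    [0,0,0,0,0,0.03],
  ],
)

```text
clock: 21.8
tool_pos: [0.5111, -0.1832, 0.2383]
orientation: [-180.0, -0.1, -20.7]
force: [-0.4, 2.9, 4.6]
opening: 0.0078
gripper_force: 32.4
```

```bash
python3 s.py
```

```text
21.8 [ 0.5111 -0.1832  0.2383] [-1.7996e+02 -7.0000e-02 -2.0730e+01] M [1.272 0.239 0.117] F [-0.41  2.93  4.55] 0.0078 32.4
```

carry_out(
  rows=[
    [0,0,0,0,0,0.03],
  ],
)

```text
clock: 21.92
tool_pos: [0.5111, -0.1832, 0.2383]
orientation: [-180.0, -0.1, -22.5]
force: [-0.6, 3.5, 5.3]
opening: 0.008
gripper_force: 32.4
```

```bash
python3 s.py
```

```text
21.93 [ 0.5111 -0.1832  0.2383] [-1.7996e+02 -7.0000e-02 -2.2450e+01] M [1.258 0.215 0.154] F [-0.64  3.5   5.25] 0.008 32.4
```

carry_out(
  rows=[
    [0,0,0,0,0,0.03],
  ],
)

```text
clock: 22.05
tool_pos: [0.5111, -0.1833, 0.2383]
orientation: [-180.0, -0.1, -24.2]
force: [-0.7, 3.5, 4.5]
opening: 0.0079
gripper_force: 32.4
```

```bash
python3 s.py
```

```text
22.05 [ 0.5111 -0.1833  0.2383] [-1.7996e+02 -7.0000e-02 -2.4170e+01] M [1.265 0.195 0.156] F [-0.67  3.46  4.48] 0.0079 32.4
```

carry_out(
  rows=[
    [0,0,0,0,0,0.03],
  ],
)

```text
clock: 22.18
tool_pos: [0.5111, -0.1833, 0.2382]
orientation: [-180.0, -0.1, -25.9]
force: [-1.3, 3.2, 5.6]
opening: 0.0074
gripper_force: 32.4
```

```bash
python3 s.py
```

```text
22.18 [ 0.5111 -0.1833  0.2382] [-1.7996e+02 -6.0000e-02 -2.5890e+01] M [1.149 0.131 0.174] F [-1.29  3.23  5.55] 0.0074 32.4
```

carry_out(
  rows=[
    [0,0,0,0,0,0.03],
  ],
)

```text
clock: 22.3
tool_pos: [0.5111, -0.1833, 0.2382]
orientation: [-180.0, -0.1, -27.6]
force: [-0.9, 2.5, 6.1]
opening: 0.0079
gripper_force: 32.5
```

```bash
python3 s.py
```

```text
22.3 [ 0.5111 -0.1833  0.2382] [-1.7996e+02 -6.0000e-02 -2.7600e+01] M [1.187 0.203 0.144] F [-0.92  2.46  6.1 ] 0.0079 32.5
```

D is snug (about 0.165). First round done. Second round starts at A (left at yaw 8.5°).

```bash
python3 g.py .5111 -.1834 .238 -27.5 .5168 -.0645 .238 8.5
```

```text
[-0.0498 -0.1081 -0.    ] az -0.628
```

carry_out(
  rows=[
    [0,0,0,0,0,0],
    [0,0,0,0,0,0],
    [0,0,0,0,0,0],
  ],
  grip=0,
)

```text
clock: 22.68
tool_pos: [0.5102, -0.1834, 0.237]
orientation: [180.0, 0.1, -27.6]
force: [-1.1, 0.4, -0.6]
opening: 0.0323
gripper_force: 0.0
```

carry_out(
  rows=[
    [0,0,-0.03,0,0,0],
    [0,0,-0.058,0,0,-0.02],
    [-0.013,-0.03,-0.06,0,0,-0.17],
    [-0.026,-0.06,-0.06,0,0,-0.34],
    [-0.04,-0.09,-0.06,0,0,-0.51],
    [-0.0498,-0.1081,-0.06,0,0,-0.628],
    [-0.0498,-0.1081,-0.05,0,0,-0.628],
    [-0.0498,-0.1081,-0.03,0,0,-0.628],
  ],
)

```text
clock: 23.68
tool_pos: [0.5167, -0.0646, 0.2671]
orientation: [-180.0, -0.0, 8.3]
force: [0.3, 0.3, -0.7]
opening: 0.0439
gripper_force: 0.0
```

carry_out(
  rows=[
    [0,0,0.03,0,0,0],
    [0,0,0.03,0,0,0],
  ],
)

```text
clock: 23.92
tool_pos: [0.5147, -0.0654, 0.2349]
orientation: [-180.0, 0.3, 8.3]
force: [0.8, -0.5, -0.2]
opening: 0.0441
gripper_force: 0.0
```

carry_out(
  rows=[
    [0,0,0,0,0,0],
    [0,0,0,0,0,0],
    [0,0,0,0,0,0],
    [0,0,0,0,0,0],
    [0,0,0,0,0,0.02],
  ],
  grip=-1,
)

```text
clock: 24.55
tool_pos: [0.5168, -0.0644, 0.2382]
orientation: [-180.0, -0.1, 7.3]
force: [-0.2, 1.4, 4.2]
opening: 0.0078
gripper_force: 31.2
```

```bash
python3 s.py
```

```text
24.55 [ 0.5168 -0.0644  0.2382] [-1.80e+02 -6.00e-02  7.26e+00] M [0.436 0.355 0.202] F [-0.2   1.39  4.15] 0.0078 31.2
```

carry_out(
  rows=[
    [0,0,0,0,0,0.03],
  ],
)

```text
clock: 24.68
tool_pos: [0.5169, -0.0644, 0.2382]
orientation: [-180.0, -0.1, 5.5]
force: [-1.0, 1.5, 5.5]
opening: 0.0075
gripper_force: 31.3
```

```bash
python3 s.py
```

```text
24.68 [ 0.5169 -0.0644  0.2382] [-1.80e+02 -6.00e-02  5.48e+00] M [0.617 0.483 0.117] F [-0.99  1.49  5.52] 0.0075 31.3
```

carry_out(
  rows=[
    [0,0,0,0,0,0.03],
  ],
)

```text
clock: 24.8
tool_pos: [0.5168, -0.0644, 0.2382]
orientation: [180.0, -0.1, 3.8]
force: [-1.7, 1.4, 5.4]
opening: 0.0078
gripper_force: 31.3
```

```bash
python3 s.py
```

```text
24.8 [ 0.5168 -0.0644  0.2382] [ 1.80e+02 -6.00e-02  3.75e+00] M [0.594 0.419 0.189] F [-1.74  1.43  5.42] 0.0078 31.3
```

carry_out(
  rows=[
    [0,0,0,0,0,0.03],
  ],
)

```text
clock: 24.92
tool_pos: [0.5168, -0.0644, 0.2382]
orientation: [-180.0, -0.1, 2.0]
force: [-0.8, 2.0, 5.1]
opening: 0.0077
gripper_force: 31.3
```

```bash
python3 s.py
```

```text
24.93 [ 0.5168 -0.0644  0.2382] [-1.80e+02 -6.00e-02  2.03e+00] M [0.596 0.472 0.208] F [-0.84  2.04  5.05] 0.0077 31.3
```

carry_out(
  rows=[
    [0,0,0,0,0,0.03],
  ],
)

```text
clock: 25.05
tool_pos: [0.5168, -0.0644, 0.2382]
orientation: [-180.0, -0.1, 0.3]
force: [-1.4, 2.1, 5.5]
opening: 0.0075
gripper_force: 31.3
```

```bash
python3 s.py
```

```text
25.05 [ 0.5168 -0.0644  0.2382] [-1.8e+02 -6.0e-02  3.2e-01] M [0.576 0.385 0.256] F [-1.43  2.15  5.45] 0.0075 31.3
```

carry_out(
  rows=[
    [0,0,0,0,0,0.03],
  ],
)

```text
clock: 25.18
tool_pos: [0.5168, -0.0644, 0.2381]
orientation: [-180.0, -0.1, -1.4]
force: [-1.3, 1.6, 5.2]
opening: 0.008
gripper_force: 31.3
```

```bash
python3 s.py
```

```text
25.18 [ 0.5168 -0.0644  0.2381] [-1.7999e+02 -6.0000e-02 -1.4000e+00] M [0.519 0.477 0.278] F [-1.35  1.61  5.21] 0.008 31.3
```

carry_out(
  rows=[
    [0,0,0,0,0,0.03],
  ],
)

```text
clock: 25.3
tool_pos: [0.5168, -0.0644, 0.2382]
orientation: [-180.0, -0.1, -3.1]
force: [-1.1, 1.7, 6.0]
opening: 0.0079
gripper_force: 31.4
```

```bash
python3 s.py
```

```text
25.3 [ 0.5168 -0.0644  0.2382] [-1.7999e+02 -6.0000e-02 -3.1200e+00] M [0.589 0.447 0.316] F [-1.12  1.65  6.01] 0.0079 31.4
```

carry_out(
  rows=[
    [0,0,0,0,0,0.03],
  ],
)

```text
clock: 25.42
tool_pos: [0.5168, -0.0644, 0.2381]
orientation: [-180.0, -0.1, -4.8]
force: [-0.9, 2.1, 5.8]
opening: 0.0078
gripper_force: 31.4
```

```bash
python3 s.py
```

```text
25.43 [ 0.5168 -0.0644  0.2381] [-1.7999e+02 -6.0000e-02 -4.8400e+00] M [0.629 0.421 0.222] F [-0.9   2.07  5.82] 0.0078 31.4
```

carry_out(
  rows=[
    [0,0,0,0,0,0.03],
  ],
)

```text
clock: 25.55
tool_pos: [0.5169, -0.0644, 0.2382]
orientation: [-180.0, -0.1, -6.6]
force: [-1.4, 2.4, 5.1]
opening: 0.0077
gripper_force: 31.5
```

```bash
python3 s.py
```

```text
25.55 [ 0.5169 -0.0644  0.2382] [-1.7999e+02 -6.0000e-02 -6.5500e+00] M [0.543 0.36  0.308] F [-1.41  2.41  5.13] 0.0077 31.5
```

carry_out(
  rows=[
    [0,0,0,0,0,0.03],
  ],
)

```text
clock: 25.68
tool_pos: [0.5168, -0.0644, 0.2381]
orientation: [-180.0, -0.1, -8.3]
force: [-0.9, 2.0, 5.4]
opening: 0.0081
gripper_force: 31.5
```

```bash
python3 s.py
```

```text
25.68 [ 0.5168 -0.0644  0.2381] [-1.7999e+02 -5.0000e-02 -8.2700e+00] M [0.621 0.434 0.275] F [-0.88  1.96  5.44] 0.0081 31.5
```

carry_out(
  rows=[
    [0,0,0,0,0,0.03],
  ],
)

```text
clock: 25.8
tool_pos: [0.5168, -0.0644, 0.2381]
orientation: [-180.0, -0.1, -10.0]
force: [-0.3, 1.7, 5.5]
opening: 0.0078
gripper_force: 31.6
```

```bash
python3 s.py
```

```text
25.8 [ 0.5168 -0.0644  0.2381] [-1.7999e+02 -5.0000e-02 -9.9900e+00] M [0.582 0.381 0.308] F [-0.28  1.71  5.47] 0.0078 31.6
```

carry_out(
  rows=[
    [0,0,0,0,0,0.03],
  ],
)

```text
clock: 25.92
tool_pos: [0.5168, -0.0644, 0.2381]
orientation: [-180.0, -0.0, -11.7]
force: [-0.7, 1.5, 5.2]
opening: 0.0079
gripper_force: 31.6
```

```bash
python3 s.py
```

```text
25.93 [ 0.5168 -0.0644  0.2381] [-1.7999e+02 -5.0000e-02 -1.1710e+01] M [0.616 0.406 0.328] F [-0.7   1.51  5.19] 0.0079 31.6
```

carry_out(
  rows=[
    [0,0,0,0,0,0.03],
  ],
)

```text
clock: 26.05
tool_pos: [0.5168, -0.0644, 0.2381]
orientation: [-180.0, -0.0, -13.4]
force: [-1.1, 1.4, 4.2]
opening: 0.0078
gripper_force: 31.7
```

```bash
python3 s.py;  python3 g.py .5168 -.0645 .238 -13.4 .6297 -.1892 .238 -16.8
```

```text
26.05 [ 0.5168 -0.0644  0.2381] [-1.7998e+02 -5.0000e-02 -1.3430e+01] M [0.632 0.422 0.432] F [-1.08  1.42  4.2 ] 0.0078 31.7
[0.1387 0.0951 0.    ] az 0.059
```

carry_out(
  rows=[
    [0,0,0,0,0,0],
    [0,0,0,0,0,0],
    [0,0,0,0,0,0],
  ],
  grip=0,
)

```text
clock: 26.42
tool_pos: [0.5161, -0.0646, 0.2369]
orientation: [180.0, 0.1, -13.4]
force: [0.7, -0.1, -0.2]
opening: 0.0325
gripper_force: 0.0
```

A is at about 0.355 (yaw −13.4°). Next is C (left at −16.9°).

carry_out(
  rows=[
    [0,0,-0.03,0,0,0],
    [0,0,-0.058,0,0,0],
    [0.045,0.03,-0.06,0,0,0.02],
    [0.09,0.062,-0.06,0,0,0.04],
    [0.1387,0.0951,-0.06,0,0,0.059],
    [0.1387,0.0951,-0.055,0,0,0.059],
    [0.1387,0.0951,-0.03,0,0,0.059],
  ],
)

```text
clock: 27.3
tool_pos: [0.6301, -0.1898, 0.2672]
orientation: [-180.0, -0.0, -16.8]
force: [0.1, -0.0, 0.1]
opening: 0.0434
gripper_force: 0.0
```

carry_out(
  rows=[
    [0,0,0.03,0,0,0],
    [0,0,0.03,0,0,0],
  ],
)

```text
clock: 27.55
tool_pos: [0.6276, -0.1885, 0.2347]
orientation: [180.0, 0.3, -16.7]
force: [0.6, -0.1, -0.0]
opening: 0.0438
gripper_force: 0.0
```

carry_out(
  rows=[
    [0,0,0,0,0,0],
    [0,0,0,0,0,0],
    [0,0,0,0,0,0],
    [0,0,0,0,0,0],
    [0,0,0,0,0,0.02],
  ],
  grip=-1,
)

```text
clock: 28.18
tool_pos: [0.6297, -0.1894, 0.2383]
orientation: [180.0, -0.1, -17.9]
force: [-1.1, -0.9, 3.5]
opening: 0.0081
gripper_force: 30.8
```

```bash
python3 s.py
```

```text
28.18 [ 0.6297 -0.1894  0.2383] [ 1.7999e+02 -6.0000e-02 -1.7910e+01] M [-0.204  0.281  0.132] F [-1.08 -0.87  3.54] 0.0081 30.8
```

carry_out(
  rows=[
    [0,0,0,0,0,0.03],
  ],
)

```text
clock: 28.3
tool_pos: [0.6298, -0.1894, 0.2383]
orientation: [180.0, -0.1, -19.7]
force: [-0.0, -1.0, 4.3]
opening: 0.0078
gripper_force: 30.9
```

```bash
python3 s.py
```

```text
28.3 [ 0.6298 -0.1894  0.2383] [ 1.7999e+02 -6.0000e-02 -1.9690e+01] M [-0.291  0.405  0.186] F [-0.05 -0.98  4.31] 0.0078 30.9
```

carry_out(
  rows=[
    [0,0,0,0,0,0.03],
  ],
)

```text
clock: 28.42
tool_pos: [0.6297, -0.1894, 0.2383]
orientation: [180.0, -0.1, -21.4]
force: [-1.2, -1.8, 5.4]
opening: 0.0082
gripper_force: 30.9
```

```bash
python3 s.py
```

```text
28.43 [ 0.6297 -0.1894  0.2383] [ 1.7999e+02 -6.0000e-02 -2.1410e+01] M [-0.24   0.409  0.158] F [-1.23 -1.78  5.44] 0.0082 30.9
```

carry_out(
  rows=[
    [0,0,0,0,0,0.03],
  ],
)

```text
clock: 28.55
tool_pos: [0.6297, -0.1894, 0.2383]
orientation: [180.0, -0.1, -23.1]
force: [-1.0, -1.2, 5.8]
opening: 0.008
gripper_force: 30.9
```

```bash
python3 s.py
```

```text
28.55 [ 0.6297 -0.1894  0.2383] [ 1.7999e+02 -6.0000e-02 -2.3140e+01] M [-0.3    0.409  0.16 ] F [-0.98 -1.23  5.78] 0.008 30.9
```

carry_out(
  rows=[
    [0,0,0,0,0,0.03],
  ],
)

```text
clock: 28.68
tool_pos: [0.6297, -0.1894, 0.2383]
orientation: [180.0, -0.1, -24.9]
force: [-0.7, -1.1, 5.8]
opening: 0.0082
gripper_force: 30.9
```

```bash
python3 s.py
```

```text
28.68 [ 0.6297 -0.1894  0.2383] [ 1.7999e+02 -5.0000e-02 -2.4860e+01] M [-0.249  0.362  0.222] F [-0.74 -1.15  5.84] 0.0082 30.9
```

carry_out(
  rows=[
    [0,0,0,0,0,0.03],
  ],
)

```text
clock: 28.8
tool_pos: [0.6297, -0.1894, 0.2383]
orientation: [180.0, -0.1, -26.6]
force: [-1.2, -0.0, 5.1]
opening: 0.0079
gripper_force: 30.9
```

```bash
python3 s.py
```

```text
28.8 [ 0.6297 -0.1894  0.2383] [ 1.7999e+02 -6.0000e-02 -2.6570e+01] M [-0.342  0.373  0.238] F [-1.21 -0.02  5.13] 0.0079 30.9
```

carry_out(
  rows=[
    [0,0,0,0,0,0.03],
  ],
)

```text
clock: 28.92
tool_pos: [0.6297, -0.1894, 0.2382]
orientation: [180.0, -0.1, -28.3]
force: [-0.9, -1.2, 5.4]
opening: 0.0079
gripper_force: 30.9
```

```bash
python3 s.py
```

```text
28.93 [ 0.6297 -0.1894  0.2382] [ 1.7999e+02 -5.0000e-02 -2.8290e+01] M [-0.324  0.389  0.298] F [-0.94 -1.16  5.4 ] 0.0079 30.9
```

carry_out(
  rows=[
    [0,0,0,0,0,0.03],
  ],
)

```text
clock: 29.05
tool_pos: [0.6297, -0.1894, 0.2383]
orientation: [180.0, -0.1, -30.0]
force: [-2.4, -1.8, 3.8]
opening: 0.0078
gripper_force: 31.0
```

```bash
python3 s.py
```

```text
29.05 [ 0.6297 -0.1894  0.2383] [ 1.7999e+02 -6.0000e-02 -3.0010e+01] M [-0.397  0.449  0.259] F [-2.36 -1.85  3.82] 0.0078 31.0
```

carry_out(
  rows=[
    [0,0,0,0,0,0.03],
  ],
)

```text
clock: 29.18
tool_pos: [0.6297, -0.1894, 0.2382]
orientation: [180.0, -0.1, -31.7]
force: [-0.4, -0.9, 4.5]
opening: 0.0078
gripper_force: 31.0
```

```bash
python3 s.py
```

```text
29.18 [ 0.6297 -0.1894  0.2382] [ 1.7999e+02 -5.0000e-02 -3.1730e+01] M [-0.34   0.425  0.259] F [-0.44 -0.92  4.49] 0.0078 31.0
```

carry_out(
  rows=[
    [0,0,0,0,0,0.03],
  ],
)

```text
clock: 29.3
tool_pos: [0.6297, -0.1895, 0.2382]
orientation: [180.0, -0.1, -33.4]
force: [-1.3, -0.9, 5.7]
opening: 0.0078
gripper_force: 31.0
```

```bash
python3 s.py
```

```text
29.3 [ 0.6297 -0.1895  0.2382] [ 1.7999e+02 -6.0000e-02 -3.3440e+01] M [-0.389  0.391  0.262] F [-1.25 -0.9   5.66] 0.0078 31.0
```

carry_out(
  rows=[
    [0,0,0,0,0,0.03],
  ],
)

```text
clock: 29.42
tool_pos: [0.6297, -0.1894, 0.2382]
orientation: [180.0, -0.1, -35.2]
force: [-1.3, -1.3, 5.1]
opening: 0.0078
gripper_force: 31.1
```

```bash
python3 s.py
```

```text
29.43 [ 0.6297 -0.1894  0.2382] [ 1.7999e+02 -6.0000e-02 -3.5160e+01] M [-0.384  0.411  0.303] F [-1.29 -1.32  5.08] 0.0078 31.1
```

carry_out(
  rows=[
    [0,0,0,0,0,0.03],
  ],
)

```text
clock: 29.55
tool_pos: [0.6297, -0.1895, 0.2382]
orientation: [180.0, -0.1, -36.9]
force: [-1.6, -0.8, 5.2]
opening: 0.008
gripper_force: 31.1
```

```bash
python3 s.py
```

```text
29.55 [ 0.6297 -0.1895  0.2382] [ 1.7999e+02 -5.0000e-02 -3.6880e+01] M [-0.445  0.411  0.315] F [-1.63 -0.75  5.19] 0.008 31.1
```

carry_out(
  rows=[
    [0,0,0,0,0,0.03],
  ],
)

```text
clock: 29.68
tool_pos: [0.6297, -0.1895, 0.2382]
orientation: [180.0, -0.1, -38.6]
force: [-0.1, -1.0, 4.6]
opening: 0.0078
gripper_force: 31.1
```

```bash
python3 s.py
```

```text
29.68 [ 0.6297 -0.1895  0.2382] [ 1.7999e+02 -6.0000e-02 -3.8600e+01] M [-0.46   0.395  0.31 ] F [-0.13 -0.99  4.57] 0.0078 31.1
```

carry_out(
  rows=[
    [0,0,0,0,0,0.03],
  ],
)

```text
clock: 29.8
tool_pos: [0.6296, -0.1895, 0.2382]
orientation: [180.0, -0.1, -40.3]
force: [-0.6, -2.0, 5.0]
opening: 0.0079
gripper_force: 31.2
```

```bash
python3 s.py;  python3 g.py .6297 -.1892 .238 -40.3 .6355 -.0706 .238 -21.8
```

```text
29.8 [ 0.6296 -0.1895  0.2382] [ 1.7999e+02 -5.0000e-02 -4.0320e+01] M [-0.498  0.431  0.252] F [-0.65 -2.01  5.  ] 0.0079 31.2
[-0.0723 -0.0942 -0.    ] az -0.323
```

carry_out(
  rows=[
    [0,0,0,0,0,0],
    [0,0,0,0,0,0],
    [0,0,0,0,0,0],
  ],
  grip=0,
)

```text
clock: 30.18
tool_pos: [0.6291, -0.1889, 0.2368]
orientation: [180.0, 0.1, -40.2]
force: [-0.5, 0.2, 0.9]
opening: 0.0321
gripper_force: 0.0
```

C is at about 0.33 and will be rechecked later. Now B.

carry_out(
  rows=[
    [0,0,-0.03,0,0,0],
    [0,0,-0.058,0,0,-0.02],
    [-0.022,-0.03,-0.06,0,0,-0.12],
    [-0.045,-0.06,-0.06,0,0,-0.22],
    [-0.0723,-0.0942,-0.06,0,0,-0.323],
    [-0.0723,-0.0942,-0.055,0,0,-0.323],
    [-0.0723,-0.0942,-0.03,0,0,-0.323],
  ],
)

```text
clock: 31.05
tool_pos: [0.6357, -0.0701, 0.2682]
orientation: [-179.9, -0.1, -21.7]
force: [0.2, -0.3, -0.0]
opening: 0.0439
gripper_force: 0.0
```

carry_out(
  rows=[
    [0,0,0.03,0,0,0],
    [0,0,0.03,0,0,0],
  ],
)

```text
clock: 31.3
tool_pos: [0.6333, -0.0711, 0.2346]
orientation: [179.9, 0.3, -21.8]
force: [0.6, -0.5, 0.6]
opening: 0.0435
gripper_force: 0.0
```

carry_out(
  rows=[
    [0,0,0,0,0,0],
    [0,0,0,0,0,0],
    [0,0,0,0,0,0],
    [0,0,0,0,0,0],
    [0,0,0,0,0,0.02],
  ],
  grip=-1,
)

```text
clock: 31.92
tool_pos: [0.6354, -0.0705, 0.2382]
orientation: [-180.0, -0.1, -22.9]
force: [-0.5, 0.3, 4.3]
opening: 0.0079
gripper_force: 30.7
```

```bash
python3 s.py
```

```text
31.93 [ 0.6354 -0.0705  0.2382] [-1.7999e+02 -5.0000e-02 -2.2880e+01] M [0.016 0.141 0.179] F [-0.45  0.26  4.33] 0.0079 30.7
```

carry_out(
  rows=[
    [0,0,0,0,0,0.03],
  ],
)

```text
clock: 32.05
tool_pos: [0.6354, -0.0705, 0.2382]
orientation: [-180.0, -0.1, -24.7]
force: [0.4, -0.1, 5.1]
opening: 0.0078
gripper_force: 30.8
```

```bash
python3 s.py
```

```text
32.05 [ 0.6354 -0.0705  0.2382] [-1.7999e+02 -5.0000e-02 -2.4660e+01] M [0.124 0.358 0.19 ] F [ 0.36 -0.06  5.09] 0.0078 30.8
```

carry_out(
  rows=[
    [0,0,0,0,0,0.03],
  ],
)

```text
clock: 32.17
tool_pos: [0.6354, -0.0706, 0.2382]
orientation: [-180.0, -0.1, -26.4]
force: [-1.1, 0.3, 4.7]
opening: 0.008
gripper_force: 30.8
```

```bash
python3 s.py
```

```text
32.17 [ 0.6354 -0.0706  0.2382] [-1.7999e+02 -5.0000e-02 -2.6390e+01] M [0.139 0.305 0.216] F [-1.08  0.29  4.72] 0.008 30.8
```

carry_out(
  rows=[
    [0,0,0,0,0,0.03],
  ],
)

```text
clock: 32.3
tool_pos: [0.6354, -0.0706, 0.2382]
orientation: [-180.0, -0.1, -28.1]
force: [-0.1, 1.9, 5.2]
opening: 0.0082
gripper_force: 30.8
```

```bash
python3 s.py
```

```text
32.3 [ 0.6354 -0.0706  0.2382] [-1.7998e+02 -5.0000e-02 -2.8110e+01] M [0.111 0.343 0.206] F [-0.05  1.94  5.18] 0.0082 30.8
```

carry_out(
  rows=[
    [0,0,0,0,0,0.03],
  ],
)

```text
clock: 32.42
tool_pos: [0.6354, -0.0705, 0.2382]
orientation: [-180.0, -0.1, -29.8]
force: [-0.9, -0.8, 6.3]
opening: 0.0081
gripper_force: 30.9
```

```bash
python3 s.py
```

```text
32.42 [ 0.6354 -0.0705  0.2382] [-1.7998e+02 -5.0000e-02 -2.9830e+01] M [0.039 0.349 0.233] F [-0.94 -0.84  6.25] 0.0081 30.9
```

carry_out(
  rows=[
    [0,0,0,0,0,0.03],
  ],
)

```text
clock: 32.55
tool_pos: [0.6354, -0.0705, 0.2382]
orientation: [-180.0, -0.0, -31.6]
force: [0.5, -0.5, 5.2]
opening: 0.0078
gripper_force: 30.9
```

```bash
python3 s.py
```

```text
32.55 [ 0.6354 -0.0705  0.2382] [-1.7998e+02 -5.0000e-02 -3.1550e+01] M [0.137 0.328 0.192] F [ 0.52 -0.51  5.21] 0.0078 30.9
```

carry_out(
  rows=[
    [0,0,0,0,0,0.03],
  ],
)

```text
clock: 32.67
tool_pos: [0.6354, -0.0705, 0.2382]
orientation: [-180.0, -0.0, -33.3]
force: [-1.5, 0.8, 4.8]
opening: 0.0077
gripper_force: 30.9
```

```bash
python3 s.py
```

```text
32.67 [ 0.6354 -0.0705  0.2382] [-1.7998e+02 -5.0000e-02 -3.3270e+01] M [0.09  0.351 0.268] F [-1.51  0.83  4.82] 0.0077 30.9
```

carry_out(
  rows=[
    [0,0,0,0,0,0.03],
  ],
)

```text
clock: 32.8
tool_pos: [0.6354, -0.0705, 0.2382]
orientation: [-180.0, -0.1, -35.0]
force: [-1.5, 0.3, 6.4]
opening: 0.0078
gripper_force: 30.9
```

```bash
python3 s.py
```

```text
32.8 [ 0.6354 -0.0705  0.2382] [-1.7998e+02 -5.0000e-02 -3.4980e+01] M [0.064 0.28  0.3  ] F [-1.52  0.25  6.4 ] 0.0078 30.9
```

carry_out(
  rows=[
    [0,0,0,0,0,0.03],
  ],
)

```text
clock: 32.92
tool_pos: [0.6354, -0.0705, 0.2381]
orientation: [-180.0, -0.0, -36.7]
force: [-1.1, 0.4, 5.0]
opening: 0.0081
gripper_force: 31.0
```

```bash
python3 s.py
```

```text
32.92 [ 0.6354 -0.0705  0.2381] [-1.7998e+02 -5.0000e-02 -3.6700e+01] M [0.127 0.267 0.29 ] F [-1.1   0.43  5.03] 0.0081 31.0
```

carry_out(
  rows=[
    [0,0,0,0,0,0.03],
  ],
)

```text
clock: 33.05
tool_pos: [0.6354, -0.0705, 0.2381]
orientation: [-180.0, -0.0, -38.4]
force: [-0.4, -0.4, 5.5]
opening: 0.0079
gripper_force: 31.0
```

```bash
python3 s.py
```

```text
33.05 [ 0.6354 -0.0705  0.2381] [-1.7998e+02 -5.0000e-02 -3.8410e+01] M [0.132 0.24  0.321] F [-0.41 -0.38  5.46] 0.0079 31.0
```

carry_out(
  rows=[
    [0,0,0,0,0,0.03],
  ],
)

```text
clock: 33.17
tool_pos: [0.6354, -0.0705, 0.2381]
orientation: [-180.0, -0.0, -40.1]
force: [-1.1, 0.2, 5.0]
opening: 0.0079
gripper_force: 31.0
```

```bash
python3 s.py
```

```text
33.17 [ 0.6354 -0.0705  0.2381] [-1.7997e+02 -5.0000e-02 -4.0140e+01] M [0.141 0.292 0.298] F [-1.13  0.19  5.  ] 0.0079 31.0
```

carry_out(
  rows=[
    [0,0,0,0,0,0.03],
  ],
)

```text
clock: 33.3
tool_pos: [0.6354, -0.0705, 0.2381]
orientation: [-180.0, -0.0, -41.9]
force: [-0.0, 0.2, 5.1]
opening: 0.0079
gripper_force: 31.1
```

```bash
python3 s.py
```

```text
33.3 [ 0.6354 -0.0705  0.2381] [-1.7997e+02 -5.0000e-02 -4.1850e+01] M [0.11  0.248 0.387] F [-0.05  0.15  5.1 ] 0.0079 31.1
```

B is at about 0.35. Now D.

```bash
python3 g.py .6355 -.0706 .238 -41.9 .5111 -.1833 .238 -27.5
```

```text
[-0.0173  0.167   0.    ] az -0.251
```

carry_out(
  rows=[
    [0,0,0,0,0,0],
    [0,0,0,0,0,0],
    [0,0,0,0,0,0],
  ],
  grip=0,
)

```text
clock: 33.67
tool_pos: [0.6346, -0.0705, 0.2367]
orientation: [179.9, 0.1, -41.8]
force: [-0.5, 0.8, -0.5]
opening: 0.0324
gripper_force: 0.0
```

carry_out(
  rows=[
    [0,0,-0.03,0,0,0],
    [0,0,-0.058,0,0,0],
    [-0.005,0.05,-0.06,0,0,-0.08],
    [-0.012,0.11,-0.06,0,0,-0.17],
    [-0.0173,0.16,-0.06,0,0,-0.251],
    [-0.0173,0.167,-0.06,0,0,-0.251],
    [-0.0173,0.167,-0.055,0,0,-0.251],
    [-0.0173,0.167,-0.03,0,0,-0.251],
  ],
)

```text
clock: 34.67
tool_pos: [0.5126, -0.1831, 0.2678]
orientation: [-179.9, -0.1, -27.4]
force: [0.5, -0.6, -1.6]
opening: 0.0436
gripper_force: 0.0
```

carry_out(
  rows=[
    [0,0,0.03,0,0,0],
    [0,0,0.03,0,0,0],
  ],
)

```text
clock: 34.92
tool_pos: [0.5102, -0.1826, 0.2346]
orientation: [179.9, 0.3, -27.4]
force: [-0.3, 0.0, -0.2]
opening: 0.0439
gripper_force: 0.0
```

carry_out(
  rows=[
    [0,0,0,0,0,0],
    [0,0,0,0,0,0],
    [0,0,0,0,0,0],
    [0,0,0,0,0,0],
    [0,0,0,0,0,0.02],
  ],
  grip=-1,
)

```text
clock: 35.55
tool_pos: [0.5114, -0.1835, 0.2382]
orientation: [-180.0, -0.1, -28.6]
force: [0.1, 2.1, 3.9]
opening: 0.0075
gripper_force: 30.7
```

```bash
python3 s.py
```

```text
35.55 [ 0.5114 -0.1835  0.2382] [-1.7996e+02 -6.0000e-02 -2.8560e+01] M [0.768 0.085 0.164] F [0.14 2.08 3.9 ] 0.0075 30.7
```

carry_out(
  rows=[
    [0,0,0,0,0,0.03],
  ],
)

```text
clock: 35.67
tool_pos: [0.5114, -0.1835, 0.2382]
orientation: [-180.0, -0.1, -30.3]
force: [-0.2, 2.8, 4.4]
opening: 0.0077
gripper_force: 30.8
```

```bash
python3 s.py
```

```text
35.67 [ 0.5114 -0.1835  0.2382] [-1.7997e+02 -6.0000e-02 -3.0330e+01] M [0.906 0.051 0.187] F [-0.2   2.83  4.41] 0.0077 30.8
```

carry_out(
  rows=[
    [0,0,0,0,0,0.03],
  ],
)

```text
clock: 35.8
tool_pos: [0.5114, -0.1835, 0.2382]
orientation: [-180.0, -0.1, -32.1]
force: [-0.1, 2.3, 4.9]
opening: 0.0079
gripper_force: 30.8
```

```bash
python3 s.py
```

```text
35.8 [ 0.5114 -0.1835  0.2382] [-1.7997e+02 -6.0000e-02 -3.2070e+01] M [0.938 0.138 0.244] F [-0.12  2.31  4.85] 0.0079 30.8
```

carry_out(
  rows=[
    [0,0,0,0,0,0.03],
  ],
)

```text
clock: 35.92
tool_pos: [0.5114, -0.1835, 0.2382]
orientation: [-180.0, -0.1, -33.8]
force: [-0.4, 2.9, 6.7]
opening: 0.0082
gripper_force: 30.9
```

```bash
python3 s.py
```

```text
35.92 [ 0.5114 -0.1835  0.2382] [-1.7997e+02 -6.0000e-02 -3.3790e+01] M [0.828 0.085 0.201] F [-0.36  2.91  6.7 ] 0.0082 30.9
```

carry_out(
  rows=[
    [0,0,0,0,0,0.03],
  ],
)

```text
clock: 36.05
tool_pos: [0.5114, -0.1835, 0.2382]
orientation: [-180.0, -0.1, -35.5]
force: [-1.1, 2.7, 5.7]
opening: 0.0085
gripper_force: 30.9
```

```bash
python3 s.py
```

```text
36.05 [ 0.5114 -0.1835  0.2382] [-1.7997e+02 -6.0000e-02 -3.5500e+01] M [0.829 0.123 0.199] F [-1.12  2.69  5.71] 0.0085 30.9
```

carry_out(
  rows=[
    [0,0,0,0,0,0.03],
  ],
)

```text
clock: 36.17
tool_pos: [0.5114, -0.1836, 0.2382]
orientation: [-180.0, -0.1, -37.2]
force: [-0.8, 1.1, 5.6]
opening: 0.0076
gripper_force: 30.9
```

```bash
python3 s.py
```

```text
36.17 [ 0.5114 -0.1836  0.2382] [-1.7997e+02 -6.0000e-02 -3.7220e+01] M [0.757 0.166 0.202] F [-0.8   1.06  5.57] 0.0076 30.9
```

carry_out(
  rows=[
    [0,0,0,0,0,0.03],
  ],
)

```text
clock: 36.3
tool_pos: [0.5114, -0.1836, 0.2382]
orientation: [-180.0, -0.1, -38.9]
force: [0.3, 2.1, 5.3]
opening: 0.0078
gripper_force: 31.0
```

```bash
python3 s.py
```

```text
36.3 [ 0.5114 -0.1836  0.2382] [-1.7997e+02 -6.0000e-02 -3.8940e+01] M [0.753 0.161 0.268] F [0.34 2.14 5.25] 0.0078 31.0
```

carry_out(
  rows=[
    [0,0,0,0,0,0.03],
  ],
)

```text
clock: 36.42
tool_pos: [0.5113, -0.1836, 0.2381]
orientation: [-180.0, -0.1, -40.7]
force: [-0.3, 2.8, 6.0]
opening: 0.008
gripper_force: 31.0
```

```bash
python3 s.py
```

```text
36.42 [ 0.5113 -0.1836  0.2381] [-1.7998e+02 -5.0000e-02 -4.0660e+01] M [0.75  0.18  0.182] F [-0.27  2.83  5.95] 0.008 31.0
```

carry_out(
  rows=[
    [0,0,0,0,0,0.03],
  ],
)

```text
clock: 36.55
tool_pos: [0.5113, -0.1836, 0.2382]
orientation: [-180.0, -0.1, -42.4]
force: [-0.3, 2.3, 6.4]
opening: 0.0078
gripper_force: 31.1
```

```bash
python3 s.py
```

```text
36.55 [ 0.5113 -0.1836  0.2382] [-1.7998e+02 -5.0000e-02 -4.2370e+01] M [0.696 0.144 0.261] F [-0.26  2.27  6.37] 0.0078 31.1
```

carry_out(
  rows=[
    [0,0,0,0,0,0.03],
  ],
)

```text
clock: 36.67
tool_pos: [0.5113, -0.1836, 0.2381]
orientation: [-180.0, -0.0, -44.1]
force: [0.3, 1.2, 5.8]
opening: 0.0078
gripper_force: 31.1
```

```bash
python3 s.py
```

```text
36.67 [ 0.5113 -0.1836  0.2381] [-1.7998e+02 -5.0000e-02 -4.4090e+01] M [0.639 0.157 0.322] F [0.31 1.19 5.76] 0.0078 31.1
```

carry_out(
  rows=[
    [0,0,0,0,0,0.03],
  ],
)

```text
clock: 36.8
tool_pos: [0.5112, -0.1836, 0.2381]
orientation: [-180.0, -0.0, -45.8]
force: [-0.6, 1.6, 5.2]
opening: 0.0074
gripper_force: 31.1
```

```bash
python3 s.py
```

```text
36.8 [ 0.5112 -0.1836  0.2381] [-1.7998e+02 -5.0000e-02 -4.5810e+01] M [0.647 0.192 0.299] F [-0.56  1.63  5.22] 0.0074 31.1
```

carry_out(
  rows=[
    [0,0,0,0,0,0.03],
  ],
)

```text
clock: 36.92
tool_pos: [0.5113, -0.1837, 0.2381]
orientation: [-180.0, -0.0, -47.5]
force: [-0.4, 2.2, 5.3]
opening: 0.008
gripper_force: 31.2
```

```bash
python3 s.py
```

```text
36.92 [ 0.5113 -0.1837  0.2381] [-1.7998e+02 -5.0000e-02 -4.7530e+01] M [0.608 0.193 0.323] F [-0.41  2.16  5.26] 0.008 31.2
```

carry_out(
  rows=[
    [0,0,0,0,0,0.03],
  ],
)

```text
clock: 37.05
tool_pos: [0.5113, -0.1837, 0.2381]
orientation: [-180.0, -0.0, -49.2]
force: [0.1, 1.8, 5.5]
opening: 0.0077
gripper_force: 31.3
```

```bash
python3 s.py
```

```text
37.05 [ 0.5113 -0.1837  0.2381] [-1.7998e+02 -5.0000e-02 -4.9250e+01] M [0.602 0.214 0.296] F [0.14 1.77 5.54] 0.0077 31.3
```

carry_out(
  rows=[
    [0,0,0,0,0,0.03],
  ],
)

```text
clock: 37.17
tool_pos: [0.5112, -0.1837, 0.2381]
orientation: [-180.0, -0.0, -51.0]
force: [-0.5, 1.9, 5.8]
opening: 0.0076
gripper_force: 31.3
```

```bash
python3 s.py
```

```text
37.17 [ 0.5112 -0.1837  0.2381] [-1.7998e+02 -4.0000e-02 -5.0960e+01] M [0.561 0.225 0.354] F [-0.54  1.91  5.82] 0.0076 31.3
```

carry_out(
  rows=[
    [0,0,0,0,0,0.03],
  ],
)

```text
clock: 37.3
tool_pos: [0.5112, -0.1837, 0.2381]
orientation: [-180.0, -0.0, -52.7]
force: [-0.3, 0.6, 5.4]
opening: 0.0081
gripper_force: 31.4
```

```bash
python3 s.py;  python3 g.py .5111 -.1833 .238 -52.7 .5168 -.0645 .238 -13.4
```

```text
37.3 [ 0.5112 -0.1837  0.2381] [-1.7998e+02 -4.0000e-02 -5.2680e+01] M [0.55  0.229 0.288] F [-0.33  0.61  5.36] 0.0081 31.4
[-0.091  -0.0765 -0.    ] az -0.686
```

carry_out(
  rows=[
    [0,0,0,0,0,0],
    [0,0,0,0,0,0],
    [0,0,0,0,0,0],
  ],
  grip=0,
)

```text
clock: 37.67
tool_pos: [0.5104, -0.1835, 0.2369]
orientation: [180.0, 0.1, -52.6]
force: [0.4, -0.3, 0.3]
opening: 0.0321
gripper_force: 0.0
```

Check pass, with time at 37.7 s: regrip A and feel it with tiny steps.

carry_out(
  rows=[
    [0,0,-0.03,0,0,0],
    [0,0,-0.058,0,0,-0.02],
    [-0.022,-0.018,-0.06,0,0,-0.18],
    [-0.045,-0.037,-0.06,0,0,-0.35],
    [-0.068,-0.057,-0.06,0,0,-0.52],
    [-0.091,-0.0765,-0.06,0,0,-0.686],
    [-0.091,-0.0765,-0.055,0,0,-0.686],
    [-0.091,-0.0765,-0.03,0,0,-0.686],
  ],
)

```text
clock: 38.67
tool_pos: [0.5171, -0.0647, 0.268]
orientation: [-180.0, -0.1, -13.3]
force: [0.5, 0.4, -1.3]
opening: 0.0437
gripper_force: 0.0
```

carry_out(
  rows=[
    [0,0,0.03,0,0,0],
    [0,0,0.03,0,0,0],
  ],
)

```text
clock: 38.92
tool_pos: [0.5147, -0.0655, 0.2352]
orientation: [179.9, 0.3, -13.4]
force: [-1.2, 0.1, 0.5]
opening: 0.0439
gripper_force: 0.0
```

carry_out(
  rows=[
    [0,0,0,0,0,0],
    [0,0,0,0,0,0],
    [0,0,0,0,0,0],
    [0,0,0,0,0,0],
    [0,0,0,0,0,0.015],
  ],
  grip=-1,
)

```text
clock: 39.55
tool_pos: [0.5168, -0.0644, 0.2381]
orientation: [-180.0, -0.1, -14.1]
force: [-1.3, 5.1, 3.6]
opening: 0.0079
gripper_force: 31.0
```

```bash
python3 s.py
```

```text
39.55 [ 0.5168 -0.0644  0.2381] [-1.7996e+02 -6.0000e-02 -1.4140e+01] M [1.014 0.24  0.418] F [-1.33  5.14  3.63] 0.0079 31.0
```

carry_out(
  rows=[
    [0,0,0,0,0,0.01],
  ],
)

```text
clock: 39.67
tool_pos: [0.5168, -0.0644, 0.2381]
orientation: [-180.0, -0.1, -14.7]
force: [-1.8, 4.7, 5.1]
opening: 0.0082
gripper_force: 31.3
```

```bash
python3 s.py
```

```text
39.67 [ 0.5168 -0.0644  0.2381] [-1.7996e+02 -5.0000e-02 -1.4730e+01] M [1.37  0.413 0.402] F [-1.78  4.7   5.11] 0.0082 31.3
```

carry_out(
  rows=[
    [0,0,0,0,0,0.01],
  ],
)

```text
clock: 39.8
tool_pos: [0.5168, -0.0644, 0.2381]
orientation: [-180.0, -0.1, -15.3]
force: [-0.5, 3.1, 5.8]
opening: 0.0078
gripper_force: 31.4
```

```bash
python3 s.py
```

```text
39.8 [ 0.5168 -0.0644  0.2381] [-1.7996e+02 -5.0000e-02 -1.5290e+01] M [1.488 0.499 0.394] F [-0.46  3.14  5.8 ] 0.0078 31.4
```

carry_out(
  rows=[
    [0,0,0,0,0,0.01],
  ],
)

```text
clock: 39.92
tool_pos: [0.5169, -0.0644, 0.2381]
orientation: [-180.0, -0.1, -15.9]
force: [-2.0, 5.1, 6.4]
opening: 0.0079
gripper_force: 31.5
```

```bash
python3 s.py
```

```text
39.92 [ 0.5169 -0.0644  0.2381] [-1.7996e+02 -5.0000e-02 -1.5860e+01] M [1.492 0.464 0.348] F [-2.05  5.09  6.35] 0.0079 31.5
```

carry_out(
  rows=[
    [0,0,0,0,0,0.01],
  ],
)

```text
clock: 40.05
tool_pos: [0.5169, -0.0644, 0.2381]
orientation: [-180.0, -0.1, -16.4]
force: [-0.5, 4.4, 5.2]
opening: 0.0081
gripper_force: 31.5
```

```bash
python3 s.py
```

```text
40.05 [ 0.5169 -0.0644  0.2381] [-1.7996e+02 -5.0000e-02 -1.6440e+01] M [1.5   0.51  0.334] F [-0.48  4.41  5.17] 0.0081 31.5
```

A reads about 0.38, so it is fine. I'll undo the small check increment, then check C.

carry_out(
  rows=[
    [0,0,0,0,0,-0.02],
    [0,0,0,0,0,-0.045],
    [0,0,0,0,0,-0.045],
  ],
)

```text
clock: 40.42
tool_pos: [0.5168, -0.0644, 0.2381]
orientation: [-179.9, -0.1, -13.9]
force: [-1.1, 4.3, 5.3]
opening: 0.0082
gripper_force: 31.2
```

```bash
python3 s.py; python3 g.py .5168 -.0645 .238 -14 .6297 -.1893 .238 -40.3
```

```text
40.42 [ 0.5168 -0.0644  0.2381] [-1.7995e+02 -5.0000e-02 -1.3880e+01] M [ 1.555  0.443 -0.154] F [-1.07  4.27  5.27] 0.0082 31.2
[0.1397 0.0938 0.    ] az 0.459
```

carry_out(
  rows=[
    [0,0,0,0,0,0],
    [0,0,0,0,0,0],
    [0,0,0,0,0,0],
  ],
  grip=0,
)

```text
clock: 40.8
tool_pos: [0.516, -0.0649, 0.2369]
orientation: [180.0, 0.1, -13.9]
force: [1.1, 0.3, -1.4]
opening: 0.0325
gripper_force: 0.0
```

carry_out(
  rows=[
    [0,0,-0.03,0,0,0],
    [0,0,-0.058,0,0,0],
    [0.045,0.03,-0.06,0,0,0.15],
    [0.09,0.06,-0.06,0,0,0.31],
    [0.1397,0.0938,-0.06,0,0,0.459],
    [0.1397,0.0938,-0.06,0,0,0.459],
    [0.1397,0.0938,-0.055,0,0,0.459],
    [0.1397,0.0938,-0.03,0,0,0.459],
  ],
)

```text
clock: 41.8
tool_pos: [0.63, -0.1887, 0.2688]
orientation: [-179.9, -0.2, -40.1]
force: [0.5, 0.1, -0.4]
opening: 0.0438
gripper_force: 0.0
```

carry_out(
  rows=[
    [0,0,0.03,0,0,0],
    [0,0,0.03,0,0,0],
  ],
)

```text
clock: 42.05
tool_pos: [0.6277, -0.1881, 0.2356]
orientation: [179.9, 0.2, -40.1]
force: [0.6, 0.5, 0.6]
opening: 0.0438
gripper_force: 0.0
```

carry_out(
  rows=[
    [0,0,0,0,0,0],
    [0,0,0,0,0,0],
    [0,0,0,0,0,0],
    [0,0,0,0,0,0],
    [0,0,0,0,0,0.015],
  ],
  grip=-1,
)

```text
clock: 42.68
tool_pos: [0.6298, -0.1896, 0.2382]
orientation: [180.0, -0.0, -41.0]
force: [-2.1, -0.1, 3.4]
opening: 0.0077
gripper_force: 30.8
```

```bash
python3 s.py
```

```text
42.67 [ 0.6298 -0.1896  0.2382] [ 1.800e+02 -4.000e-02 -4.103e+01] M [-0.118  0.438  0.315] F [-2.07 -0.08  3.37] 0.0077 30.8
```

carry_out(
  rows=[
    [0,0,0,0,0,0.01],
  ],
)

```text
clock: 42.8
tool_pos: [0.6297, -0.1896, 0.2382]
orientation: [180.0, -0.0, -41.6]
force: [-2.3, -0.7, 4.2]
opening: 0.0077
gripper_force: 31.0
```

```bash
python3 s.py
```

```text
42.8 [ 0.6297 -0.1896  0.2382] [ 1.800e+02 -4.000e-02 -4.162e+01] M [-0.142  0.611  0.347] F [-2.28 -0.7   4.22] 0.0077 31.0
```

carry_out(
  rows=[
    [0,0,0,0,0,0.01],
  ],
)

```text
clock: 42.92
tool_pos: [0.6297, -0.1896, 0.2381]
orientation: [180.0, -0.0, -42.2]
force: [-1.4, 0.1, 5.2]
opening: 0.0079
gripper_force: 31.1
```

```bash
python3 s.py
```

```text
42.92 [ 0.6297 -0.1896  0.2381] [ 1.800e+02 -4.000e-02 -4.218e+01] M [-0.211  0.687  0.343] F [-1.37  0.13  5.23] 0.0079 31.1
```

carry_out(
  rows=[
    [0,0,0,0,0,0.01],
  ],
)

```text
clock: 43.05
tool_pos: [0.6297, -0.1896, 0.2382]
orientation: [180.0, -0.0, -42.8]
force: [-1.6, -0.1, 4.9]
opening: 0.0081
gripper_force: 31.2
```

```bash
python3 s.py
```

```text
43.05 [ 0.6297 -0.1896  0.2382] [ 1.800e+02 -4.000e-02 -4.276e+01] M [-0.165  0.613  0.368] F [-1.57 -0.07  4.94] 0.0081 31.2
```

carry_out(
  rows=[
    [0,0,0,0,0,0.01],
  ],
)

```text
clock: 43.18
tool_pos: [0.6297, -0.1896, 0.2382]
orientation: [180.0, -0.0, -43.3]
force: [-2.4, -0.5, 5.4]
opening: 0.0075
gripper_force: 31.1
```

```bash
python3 s.py
```

```text
43.17 [ 0.6297 -0.1896  0.2382] [ 1.800e+02 -4.000e-02 -4.333e+01] M [-0.237  0.707  0.321] F [-2.42 -0.47  5.37] 0.0075 31.1
```

C is at about 0.345, which is good. All four are near 0.35. Releasing and retreating upward.

carry_out(
  rows=[
    [0,0,0,0,0,0],
    [0,0,0,0,0,0],
    [0,0,0,0,0,0],
    [0,0,0,0,0,0],
  ],
  grip=0,
)

```text
clock: 43.68
tool_pos: [0.6292, -0.1892, 0.2368]
orientation: [180.0, 0.1, -43.3]
force: [0.2, -0.1, 0.1]
opening: 0.041
gripper_force: 0.0
```

carry_out(
  rows=[
    [0,0,-0.03,0,0,0],
    [0,0,-0.07,0,0,0],
    [0,0,-0.11,0,0,0],
    [0,0,-0.15,0,0,0],
    [0,0,-0.15,0,0,0],
    [0,0,-0.15,0,0,0],
    [0,0,-0.15,0,0,0],
  ],
)

```text
clock: 44.55
tool_pos: [0.6292, -0.1892, 0.386]
orientation: [179.9, 0.1, -43.3]
force: [-0.2, -0.8, -0.5]
opening: 0.0438
gripper_force: 0.0
```

```bash
python3 s.py; python3 -c "
from plant import workorder; print(workorder.close_job())"
```

```text
44.55 [ 0.6292 -0.1892  0.386 ] [ 1.7992e+02  1.2000e-01 -4.3310e+01] M [ 0.038 -0.003  0.017] F [-0.2  -0.76 -0.48] 0.0438 0.0
the job is handed in; nothing more can be done
None
```

I tightened all four thumbscrews crosswise, first to about 0.15–0.18 N m and then to about 0.34–0.37 N m by feel (only the first pair rechecked after the last screw), and handed the job in at 44.6 s with the gripper open and clear; no verdict came back.

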